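Load the tube blocks into the block shaker

TASK

Get the block shaker ready: draw its lock pin and hang it upright in the side notch on the front of the housing, slide the keeper rail fully open, then bring every tube block from the storage rack and lower it gently, not dropping it, fully home in a nest of its own, one block to a nest, any order. Rack and nests leave opposite pairs of sides free, so put each block down on the rubber pad and take it again by its ends. Finally slide the keeper fully shut over the blocks, leave the pin in its notch, and leave everything else on the bench undisturbed.

Things in the scene. Friction and masses are not known exactly. Their poses are not given: they have to be found in the camera images.
- shaker: white block shaker, fixed, housing 205 (x) by 245 mm (y), 55 mm high. Origin on the bench, x away from its front, y along its three nests. A steel keeper rail, 14 mm thick, top 101 mm up, runs along y at x = -55 mm, from y = -135 to 100 mm when shut; its three flat fingers, 12 mm wide, 96-101 mm up, reach 8 mm over the near block ends at mid-nest when shut and lie over the dividing walls when open
- nest0 (a point): floor centre of the nest at shaker y = -64 mm, 55 mm above the bench. A nest takes a block with its length along shaker x: 67 by 51 mm, 36 mm deep (block top flush). Walls 13 mm thick close its y sides, so a block held by its 48 mm wide sides cannot go in; each x end has a gap 35 mm wide, open to the floor, and 40 mm of room for a finger
- nest1 (a point): centre of the floor of the middle nest (shaker y = 0), otherwise as nest0
- nest2 (a point): centre of the floor of the third nest (shaker y = +64 mm), otherwise as nest0
- notch (a point): side notch: two steel prongs, 8 mm thick and 10 mm wide, stick out 32 mm from the housing front along -x of the shaker with a 13 mm gap, open to -x and above, at shaker (-106, 60) mm. The point is in mid-gap, 11 mm from the housing, level with the prong tops, 55 mm up: the pin's collar rests on the prongs with its origin here, shank hanging in the gap
- pin: upright lock pin, 0.05 kg: shank 10 mm thick, 30 mm long below the origin; collar 24 mm wide, 5 mm thick above it; then a black round grip 16 mm wide, 5 to 33 mm above the origin. Origin under the collar's centre, z up. Starts in a 13 mm hole through the keeper's lug (top 67 mm above the bench, at its +y end) and on into the housing; raise it 35 mm to clear. It locks the keeper
- keeper (a joint): slide of the keeper rail, m: 0 shut, 0.032 fully open (stop at both ends); opens towards -y of the shaker, stays where it is left, about 2 N of friction
- fin (a point): grip point of the keeper's black fin, which moves with the keeper: fin 14 mm thick along the shaker's y, 24 mm along its x, from 100 to 140 mm above the bench; the point lies in its middle, 125 mm above the bench. Pinch it across y from above.
- rack: grey rack fixed to the bench: base 150 mm (x) by 262 mm (y), 4 mm thick; four cheeks 12 mm thick (y), 52 mm wide (x), tops 44 mm above the bench, make three 67 mm bays at y = -79, 0, 79 mm, open on both x sides. Origin at its centre on the bench. Blocks stand on the base, ends close to the cheeks, so they can be gripped there only by their 48 mm wide sides (along rack x)
- pad: black rubber pad fixed on the bench in front of the rack, 120 mm (x) by 150 mm (y), 3 mm thick, origin at the centre of its underside; the place to put a block down
- block_a: a solid aluminium tube block, 64 mm long (x) by 48 mm wide (y) by 36 mm high, 0.24 kg, 20 small wells in its top (half turn changes nothing); origin at the centre of its underside, z up. May be absent. At the start it stands in a bay of the rack, its length along the rack's y.
- block_b: a solid aluminium tube block, 64 mm long (x) by 48 mm wide (y) by 36 mm high, 0.24 kg, 12 medium wells in its top (half turn changes nothing); origin at the centre of its underside, z up. May be absent. At the start it stands in a bay of the rack, its length along the rack's y.
- block_c: a solid aluminium tube block, 64 mm long (x) by 48 mm wide (y) by 36 mm high, 0.24 kg, 6 large wells in its top (half turn changes nothing); origin at the centre of its underside, z up. May be absent. At the start it stands in a bay of the rack, its length along the rack's y.
- reagent: bystander: brown bottle 110 mm tall, 56 mm wide; origin under its centre
- pen: bystander: black marker 120 mm long, 12 mm thick, lying along its x
- tube_rack: bystander: white rack of microtubes 70 by 130 by 56 mm; origin under its centre
- tip_box: bystander: pipette tip box 85 by 120 by 58 mm; origin under its centre
- mouse: bystander: black computer mouse 60 mm wide, 34 mm high; origin under its centre
- beaker: bystander: glass beaker 70 mm wide, 90 mm tall; origin under its centre

How it is judged:
By the outcome, as a careful person would: the job done as asked, in the order asked, and still so for the second after the job is handed in, with the robot touching nothing.
Of block_a, block_b, block_c only 2 to 3 are there at a start; the rules pass over those that are not, and their reading is None.
At some moment in a run one of block_a, block_b, block_c may be knocked a few centimetres aside while the robot is not near it.
It also fails if it takes over 210 s, if anything falls off the work surface, if the arm or the gripper's body presses on something with over 40 N, if the wrist force passes 120 N, or if a joint passes its speed limit or range.

ROBOT

A 6-joint arm with a two-finger parallel gripper is mounted at the origin on the work surface. World frame = base frame: x ahead of the robot, y to its left, z up, the work surface at z = 0. Lengths are in m, angles in rad, forces in N, time in s.
With the tool pointing down it reaches from about 0.35 to 0.975 m from the base axis. Payload 4.9 kg.
Tool frame: the origin (TCP) lies midway between the tips of the shut fingers; the grasp point (between the pads) lies 19 mm behind it; z points along the fingers, y is the direction in which the jaws open and shut (so a half turn about z gives the same grasp; the last joint's range is limited). The gripper opens to 85 mm and grips with 20 to 120 N. Pads are 22 mm wide; open, the fingers measure 114 mm over their backs; the gripper's body (76 mm by 85 mm) begins 54 mm behind the grasp point. The pads swing forward as they close: fully open they stand 13 mm farther back than shut.
Start: joints at [-1.298, 0.053, 1.613, -0, 1.476, -0.119], TCP at [0.239, -0.578, 0.231] pointing down, gripper open.
Joint ranges: [-3.01, 3.01], [-1.01, 2.22], [0.06, 2.58], [-1.02, 4.17], [0.09, 2.62], [-3.14, 3.14]. Speed limits (rad/s): [2.57, 2.57, 3.14, 3.14, 3.14, 3.14].

INTERFACE

Orientations are given as a rotation vector (axis times angle).
In Python, from station import ctrl gives the robot as it stands.
- The arm moves only by the tool play_rows, never from a script. Its argument "motion" is a list that holds one entry, the list of rows, each a list of 7 numbers: the closure, from -1 (fully open) to 1 (shut), then the shift along the tool's x, y, z in cm, then the turn, a rotation vector about the tool's x, y, z in degrees. A call has 1 to 20 rows; each row is the pose to reach, as a shift and turn from the pose measured when the call began, along the tool's axes at that moment; what a row does not reach only later rows make up. A row lasts 1/8 s, in which the tool goes at most 62.5 mm and 10.7 degrees, less where a joint would pass 70% of its speed; a pose out of reach is approached as far as the arm can. A call with a gripper value outside its range is refused whole. The fingers move at their own pace and stop on an object; "newtons" is the grip in N (left out, the last holds). Time passes only in rows, so rows that repeat a pose let the fingers close. It gives the time, the measured TCP pose, the force and the opening at its end, in the units of the state.
- ctrl.get_obs(): the state, without advancing time (a new reading comes with each control period).
- ctrl.get_image(name): name is "side" or "top" or "wrist"; returns a dict with "color" (480x640x3 uint8, red, green, blue), "mtx" (3x3 intrinsics, pixels), "D" ([k1, k2, p1, p2, k3] as OpenCV has them; the pictures are not rectified), "T" (4x4, takes a point from camera to world coordinates). Camera axes: x right, y up, looking along -z (the intrinsics and any distortion apply to the point x, -y, -z); pixel columns grow to the right and rows downward; lengths in m; the calibration is good to about 2 mm. A picture is of the moment at which its call begins. There is no depth.
- ctrl.finish_job(): hands the job in, once; it reports no verdict.
The state is a dict: "t": time; "q": joint angles; "dq": joint speeds; "effort": joint torques, N m; "tool_pos": TCP position; "tool_rot": TCP orientation; "contact_force": force on the tool from outside, world axes, zero at the start; "wrist_torque": the same for the moment, N m; "opening": finger opening in m.
Only numpy, scipy, OpenCV 4.12 (cv2) and the standard library are available. Lean on these libraries where they do the work, as an engineer would, in place of code of your own. Each camera call takes 0.05 s, during which the arm holds its last target.

## Working session

There is one attempt and no reset: what is moved stays moved. The work goes in short steps, Python scripts to look and compute and a tool call to move; the robot and the scene stay as the last step left them, time stands still between calls to the robot, and variables do not carry over. Pictures are saved under pics/ and viewed, and the job is handed in when it is done.

Besides the shell and the picture viewer there is one more tool, called after ">>>" as a command line: name --argument value ..., lists and objects as JSON in quotes. play_rows: Moves the arm, as the interface text tells. Its arguments: {"type":"object","properties":{"motion":{"type":"array"},"newtons":{"type":"number"}},"required":["motion"]}

```bash
ls; mkdir -p pics; python3 - <<'E'
from station import ctrl
import cv2
for n in ["top","side","wrist"]:
    d=ctrl.get_image(n); cv2.imwrite(f"pics/{n}0.png",d["color"][:,:,::-1])
    print(n,d["mtx"].tolist(),d["D"],d["T"].round(4).tolist())
print(ctrl.get_obs())
E
```

```text
pics
top [[512.7802000447381, 0.0, 330.7937953533371], [0.0, 512.7802000447381, 241.15180093415603], [0.0, 0.0, 1.0]] [-0.10576299  0.          0.          0.          0.        ] [[-0.0252, 0.9882, -0.1511, 0.3692], [-0.9993, -0.0289, -0.0226, -0.0201], [-0.0267, 0.1504, 0.9883, 1.393], [0.0, 0.0, 0.0, 1.0]]
side [[556.7005361744334, 0.0, 330.1906569967347], [0.0, 556.7005361744334, 242.71836557209832], [0.0, 0.0, 1.0]] [-0.02523271  0.          0.          0.          0.        ] [[-0.7741, 0.3274, -0.5419, -0.2244], [-0.6331, -0.3924, 0.6672, 1.0309], [0.0058, 0.8595, 0.5111, 0.8697], [0.0, 0.0, 0.0, 1.0]]
wrist [[348.0051559792954, 0.0, 317.7647648691704], [0.0, 348.0051559792954, 235.56064848352835], [0.0, 0.0, 1.0]] [-0.06913705  0.          0.          0.          0.        ] [[0.3816, 0.8727, 0.3045, 0.3177], [-0.9243, 0.3613, 0.1229, -0.5455], [-0.0028, -0.3283, 0.9446, 0.3728], [0.0, 0.0, 0.0, 1.0]]
{'t': 0.15, 'q': array([-1.29800273e+00,  5.32476357e-02,  1.61400150e+00,  7.41136330e-06,
        1.47600870e+00, -1.19018943e-01]), 'dq': array([ 0.00109024, -0.00340462, -0.00495458, -0.0003484 , -0.00070436,
        0.00043226]), 'effort': array([ 1.70235921e-04, -3.94241166e+01, -3.70722556e+01, -4.34791752e-05,
        4.61862510e-03, -6.94442051e-06]), 'tool_pos': array([ 0.23852126, -0.57715667,  0.23030546]), 'tool_rot': array([-3.07987036e+00, -6.11204071e-01,  1.89258071e-04]), 'contact_force': array([-0.6268309 ,  0.58959362,  1.10339461]), 'wrist_torque': array([-0.02908061, -0.00983208,  0.01036381]), 'opening': 0.08543060711304944}
```

View pics/top0.png

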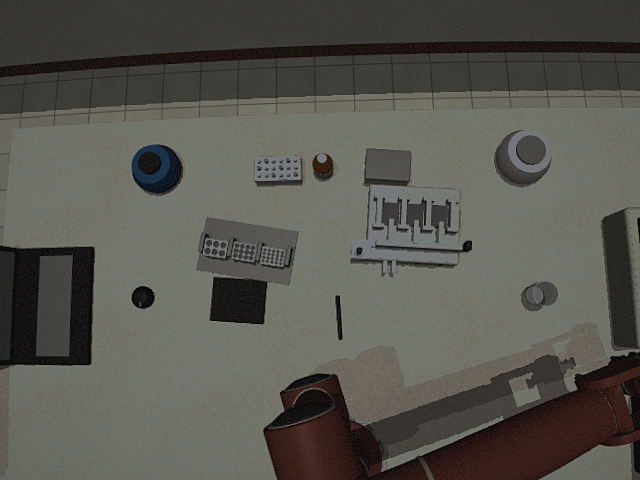

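View pics/side0.png

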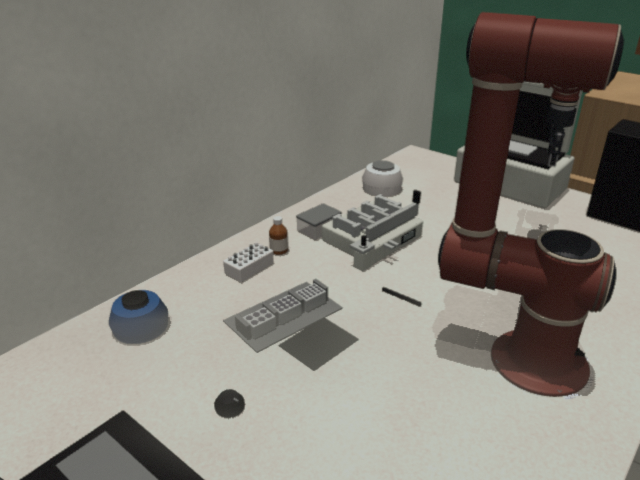

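View pics/wrist0.png

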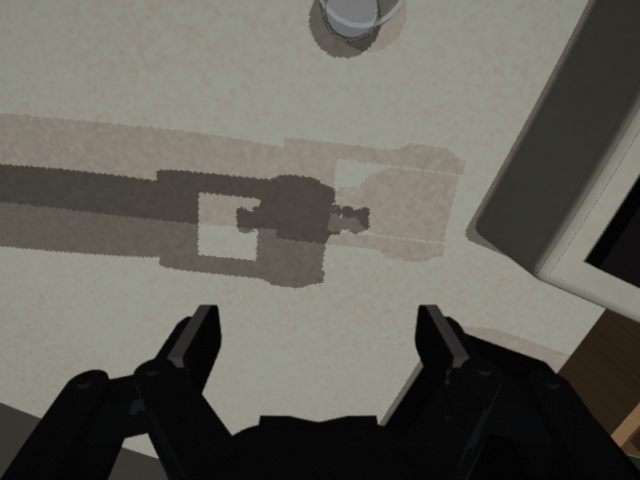

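```bash
cat > h.py <<'E'
from station import ctrl
import cv2, numpy as np
from scipy.spatial.transform import Rotation as Rn
def img(n,save=None):
    d=ctrl.get_image(n)
    if save: cv2.imwrite(f"pics/{save}.png",d["color"][:,:,::-1])
    return d
def ray(d,px):
    p=cv2.undistortPoints(np.array(px,float).reshape(-1,1,2),d["mtx"],d["D"]).reshape(-1,2)
    v=np.c_[p[:,0],-p[:,1],-np.ones(len(p))]@d["T"][:3,:3].T
    return d["T"][:3,3],v
def plane(d,px,z):
    o,v=ray(d,px); s=(z-o[2])/v[:,2]; return o+v*s[:,None]
def proj(d,P):
    P=np.atleast_2d(P); T=np.linalg.inv(d["T"]); c=P@T[:3,:3].T+T[:3,3]; c=c*[1,-1,-1]
    return cv2.projectPoints(c.reshape(-1,1,3),np.zeros(3),np.zeros(3),d["mtx"],d["D"])[0].reshape(-1,2)
def Rt(psi): # psi deg
    return (Rn.from_euler('z',psi,degrees=True)*Rn.from_euler('x',180,degrees=True))
def goto(pos,psi):
    """print shift cm/turn deg in current tool frame"""
    o=ctrl.get_obs(); R=Rn.from_rotvec(o["tool_rot"])
    sh=R.inv().apply(np.array(pos)-o["tool_pos"])*100
    tr=np.degrees((R.inv()*Rt(psi)).as_rotvec())
    print("shift cm",sh.round(2),"turn",tr.round(2),"dist",np.linalg.norm(sh).round(1),"tool",o["tool_pos"].round(4),"psi",yaw(o).round(2),"t",round(o["t"],2))
def yaw(o):
    x=Rn.from_rotvec(o["tool_rot"]).as_matrix()[:,0]; return np.degrees(np.arctan2(x[1],x[0]))
E
python3 - <<'E'
from h import *
d=img("top")
c=cv2.imread("pics/top0.png")
cv2.imwrite("pics/top_crop1.png",cv2.resize(c[170:350,190:350],None,fx=4,fy=3.3*4/3.3*0.82,interpolation=cv2.INTER_CUBIC)[:600])
cv2.imwrite("pics/top_crop2.png",cv2.resize(c[140:290,340:490],None,fx=4,fy=4,interpolation=cv2.INTER_CUBIC))
for nm,p,z in [("pin",(360,251),.095),("fin",(468,245),.14),("notch",(389,266),.055),("rackblk",(244,252),.04),("pad",(239,300),.003),("hTL",(371,186),.055),("hTR",(460,190),.055),("hBR",(459,265),.055)]:
    print(nm,plane(d,[p],z).round(3))
E
```

```text
pin [[ 0.54  -0.064  0.095]]
fin [[ 0.541 -0.33   0.14 ]]
notch [[ 0.504 -0.14   0.055]]
rackblk [[0.553 0.244 0.04 ]]
pad [[0.427 0.266 0.003]]
hTL [[ 0.72  -0.101  0.055]]
hTR [[ 0.702 -0.34   0.055]]
hBR [[ 0.501 -0.324  0.055]]
```

View pics/top_crop2.png

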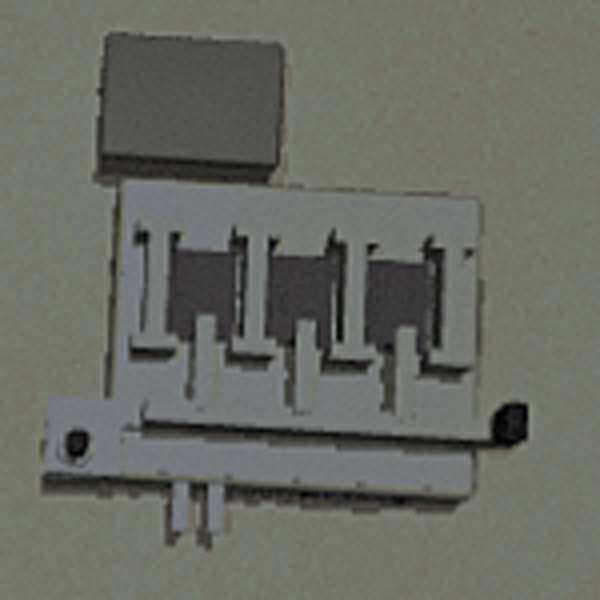

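```bash
python3 - <<'E'
from h import *
goto([0.47,-0.2,0.28],0)
E
```

```text
shift cm [ 35.8  -26.03  -4.91] turn [-7.000e-02  1.000e-02  2.245e+01] dist 44.5 tool [ 0.2386 -0.5773  0.2305] psi 22.45 t 0.2
```

>>> play_rows --motion '[[[-1, 9, -6.5, -1.2, 0, 0, 5.6], [-1, 18, -13, -2.5, 0, 0, 11.2], [-1, 27, -19.5, -3.7, 0, 0, 16.8], [-1, 35.8, -26, -4.9, 0, 0, 22.5], [-1, 35.8, -26, -4.9, 0, 0, 22.5], [-1, 35.8, -26, -4.9, 0, 0, 22.5], [-1, 35.8, -26, -4.9, 0, 0, 22.5], [-1, 35.8, -26, -4.9, 0, 0, 22.5], [-1, 35.8, -26, -4.9, 0, 0, 22.5], [-1, 35.8, -26, -4.9, 0, 0, 22.5], [-1, 35.8, -26, -4.9, 0, 0, 22.5]]]'

```text
t: 1.58
tool_pos: [0.4695, -0.2015, 0.2795]
tool_rot: [-3.14, 0.005, 0.002]
contact_force: [-0.5, -0.2, 0.3]
opening: 0.0854
```

```bash
python3 - <<'E'
from h import *
d=img("wrist","w1"); d2=img("top","t1")
o=ctrl.get_obs(); print(o["t"],o["tool_pos"],yaw(o),d["T"].round(4).tolist())
E
```

```text
1.675 [ 0.46966639 -0.20125557  0.27967194] -0.15976552631123092 [[-0.0036, 0.944, 0.3298, 0.5551], [-1.0, -0.0026, -0.0034, -0.2026], [-0.0023, -0.3298, 0.944, 0.4221], [0.0, 0.0, 0.0, 1.0]]
```

View pics/w1.png

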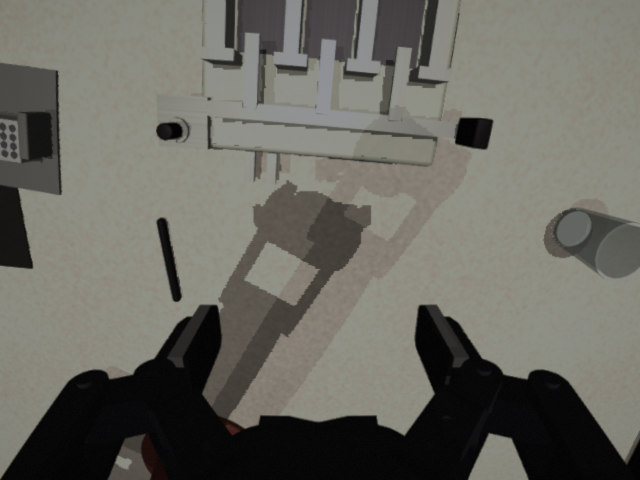

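>>> play_rows --motion '[[[-1, 5, -1, 0, 0, 0, 0], [-1, 10, -2, 0, 0, 0, 0], [-1, 10, -2, 0, 0, 0, 0], [-1, 10, -2, 0, 0, 0, 0], [-1, 10, -2, 0, 0, 0, 0]]]'

```text
t: 2.3
tool_pos: [0.569, -0.182, 0.2801]
tool_rot: [-3.141, 0.006, 0.0]
contact_force: [-0.1, 0.6, -0.1]
opening: 0.0853
```

```bash
python3 - <<'E'
from h import *
import pickle
d=img("wrist","w2"); pickle.dump(d,open("w2.pkl","wb"))
o=ctrl.get_obs(); print(o["t"],o["tool_pos"],yaw(o),d["T"].round(4).tolist())
E
```

```text
2.35 [ 0.56895174 -0.18200303  0.28019408] -0.21946093643083267 [[-0.0041, 0.9443, 0.3292, 0.6545], [-1.0, -0.0033, -0.0032, -0.1831], [-0.0019, -0.3292, 0.9443, 0.4227], [0.0, 0.0, 0.0, 1.0]]
```

View pics/w2.png

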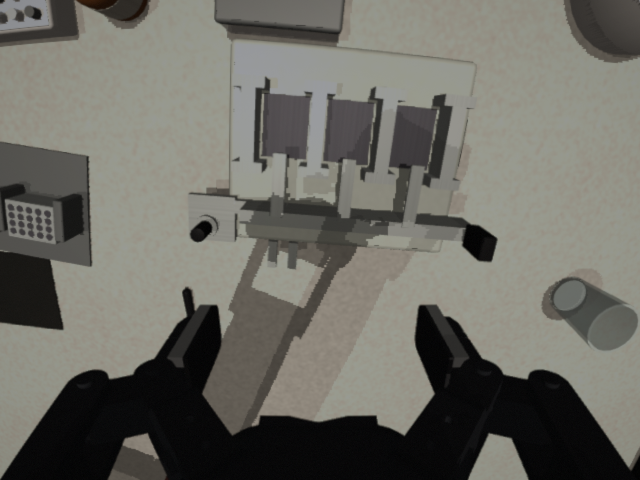

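```bash
python3 - <<'E'
import cv2
c=cv2.imread("pics/w2.png")
cv2.imwrite("pics/w2a.png",cv2.resize(c[75:275,180:350],None,fx=4,fy=4*.75*1,interpolation=cv2.INTER_CUBIC))
cv2.imwrite("pics/w2b.png",cv2.resize(c[75:275,330:510],None,fx=4,fy=3,interpolation=cv2.INTER_CUBIC))
E
```

```text
(no output)
```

View pics/w2a.png

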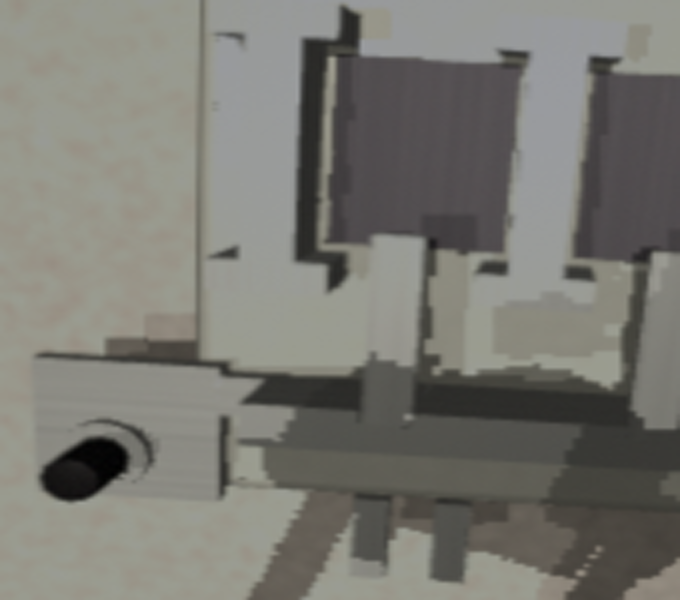

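View pics/w2b.png

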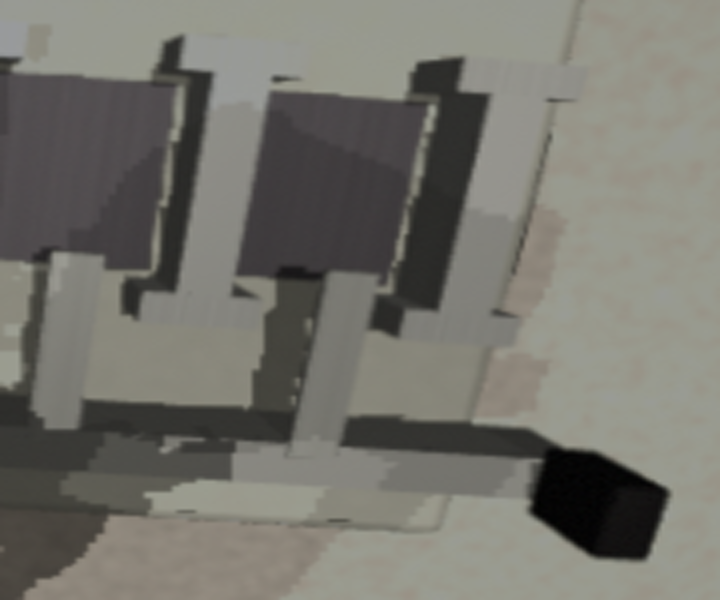

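```bash
python3 - <<'E'
from h import *
import pickle
d=pickle.load(open("w2.pkl","rb"))
A=lambda x,y:(180+x/4,75+y/3)
B=lambda x,y:(330+x/4,75+y/3)
def W(p,z=.091): return plane(d,[p],z)[0,:2]
# web edges (pt, local y)
L=[(B(213,76),-25.5),(B(180,290),-25.5),(B(270,82),-38.5),(B(237,285),-38.5),(B(488,95),-89.5),(B(440,308),-89.5),(B(548,100),-102.5),(B(498,310),-102.5),
   (A(245,45),102.5),(A(240,250),102.5),(A(302,40),89.5),(A(296,262),89.5),(A(526,65),38.5),(A(508,270),38.5),(A(588,72),25.5),(A(568,265),25.5)]
P=np.array([W(p) for p,_ in L]); Y=np.array([y for _,y in L])/1000
# unit normal n: n.P - c = Y
from scipy.optimize import least_squares
r=least_squares(lambda q:P@[-np.sin(q[0]),np.cos(q[0])]-q[1]-Y,[0,-.2])
th,c=r.x; print("yaw",np.degrees(th),"c",c,"res mm",(r.fun*1000).round(1))
ex=np.array([np.cos(th),np.sin(th)]);ey=np.array([-ex[1],ex[0]])
loc=lambda p,z:((W(p,z)@ex*1000).round(1),((W(p,z)@ey-c)*1000).round(1))
for n,p,z in [("capin far",B(275,80),.091),("capin near",B(248,296),.091),("capfar2",B(555,98),.091),("capnear2",B(508,314),.091),("capfar out",B(240,38),.091),("capnear out",B(200,320),.091),("cap far L",A(515,52),.091),
 ("cap far out L",A(570,22),.091),
 ("flTL",A(332,58),.055),("flTR",A(520,64),.055),("flBL",A(327,243),.055),("flBR",A(505,252),.055),("fl2TL",B(270,92),.055),("fl2BL",B(238,273),.055),("fl2TR",B(428,104),.055),
 ("hTL",(235,38),.055),("hTR",(473,64),.055),("hBR",B(440,530),.055),("lugTL",A(35,353),.067),("lugBR",A(222,498),.067),("lugBL",A(38,488),.067),("collar c",A(112,450),.07),("pintop c",A(72,478),.1),
 ("fingTL",A(372,236),.101),("fingTR",A(426,238),.101),("fing3TL",B(328,272),.101),("fing3TR",B(378,276),.101),("finTL",B(548,450),.14),("finTR",B(668,490),.14),("finBL",B(600,555),.14),("finBR",B(642,558),.14),("prongL",A(370,575),.055),("prongR",A(448,580),.055),("prLl",A(350,572),.055),("prRr",A(465,580),.055)]:
    print(n,loc(p,z),W(p,z).round(4))
E
```

```text
yaw -4.297811108863813 c -0.16523144176826948 res mm [ 0.1 -0.1  0.  -0.5  0.7  0.5 -0.5 -0.9 -0.4  0.3 -0.1  0.   0.6  0.8
 -0.4 -0.2]
capin far (np.float64(683.7), np.float64(-39.5)) [ 0.6664 -0.2554]
capin near (np.float64(618.5), np.float64(-42.1)) [ 0.6012 -0.2531]
capfar2 (np.float64(684.2), np.float64(-104.5)) [ 0.6621 -0.3203]
capnear2 (np.float64(617.7), np.float64(-106.1)) [ 0.5957 -0.3168]
capfar out (np.float64(694.8), np.float64(-30.1)) [ 0.6782 -0.2469]
capnear out (np.float64(610.0), np.float64(-31.6)) [ 0.5935 -0.242 ]
cap far L (np.float64(685.4), np.float64(41.8)) [ 0.6742 -0.1745]
cap far out L (np.float64(694.6), np.float64(30.2)) [ 0.6826 -0.1867]
flTL (np.float64(682.6), np.float64(88.1)) [ 0.6749 -0.1281]
flTR (np.float64(683.8), np.float64(41.4)) [ 0.6726 -0.1747]
flBL (np.float64(621.9), np.float64(87.8)) [ 0.6143 -0.1238]
flBR (np.float64(621.9), np.float64(41.3)) [ 0.6109 -0.1702]
fl2TL (np.float64(681.6), np.float64(-46.5)) [ 0.6639 -0.2623]
fl2BL (np.float64(621.1), np.float64(-46.4)) [ 0.6035 -0.2575]
fl2TR (np.float64(681.2), np.float64(-87.1)) [ 0.6604
[... 575 characters left out ...]
16]
fingTR (np.float64(630.5), np.float64(58.3)) [ 0.6207 -0.1539]
fing3TL (np.float64(628.7), np.float64(-57.3)) [ 0.6103 -0.2691]
fing3TR (np.float64(628.4), np.float64(-69.2)) [ 0.6091 -0.2808]
finTL (np.float64(586.9), np.float64(-102.3)) [ 0.5652 -0.3107]
finTR (np.float64(576.7), np.float64(-131.9)) [ 0.5528 -0.3395]
finBL (np.float64(555.3), np.float64(-121.2)) [ 0.5323 -0.3273]
finBR (np.float64(555.0), np.float64(-131.2)) [ 0.5312 -0.3372]
prongL (np.float64(496.7), np.float64(72.9)) [ 0.4884 -0.1293]
prongR (np.float64(496.2), np.float64(50.3)) [ 0.4862 -0.1518]
prLl (np.float64(497.5), np.float64(78.7)) [ 0.4897 -0.1235]
prRr (np.float64(496.6), np.float64(45.4)) [ 0.4862 -0.1567]
```

```bash
python3 - <<'E'
from h import *
goto([0.5438,-0.064,0.15],-4.3)
E
```

```text
shift cm [ -2.56 -11.78  13.03] turn [-0.05  0.01  4.08] dist 17.8 tool [ 0.569  -0.182   0.2802] psi -0.22 t 2.35
```

>>> play_rows --motion '[[[-0.2, -1.3, -5.9, 4, 0, 0, 2], [0, -2.55, -11.8, 9, 0, 0, 4], [0, -2.55, -11.8, 13, 0, 0, 4.1], [0, -2.55, -11.8, 13, 0, 0, 4.1], [0, -2.55, -11.8, 13, 0, 0, 4.1], [0, -2.55, -11.8, 13, 0, 0, 4.1]]]'

```text
t: 3.1
tool_pos: [0.5461, -0.0654, 0.154]
tool_rot: [3.139, -0.121, 0.009]
contact_force: [0.1, -0.5, -0.3]
opening: 0.0426
```

```bash
python3 - <<'E'
from h import *
d=img("wrist","w3")
o=ctrl.get_obs(); print(o["t"],o["tool_pos"],yaw(o),o["opening"],o["contact_force"])
print(proj(d,[[0.5438,-0.064,.1],[0.5438,-0.064,.067]]))
goto([0.5438,-0.064,0.075],-4.3)
E
```

```text
3.15 [ 0.54594758 -0.06527237  0.15367197] -4.402508133098802 0.04275255605587916 [-0.46127674 -0.18989558 -0.68296869]
[[315.29183437 265.84439879]
 [315.63218058 246.91196969]]
shift cm [-0.27 -0.11  7.87] turn [ 0.01 -0.3  -0.1 ] dist 7.9 tool [ 0.5459 -0.0653  0.1537] psi -4.4 t 3.15
```

View pics/w3.png

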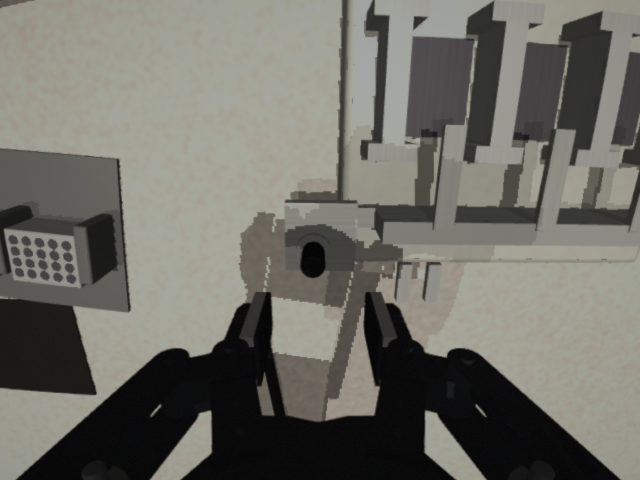

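>>> play_rows --motion '[[[0, -0.3, -0.1, 3, 0, -0.3, 0], [0, -0.3, -0.1, 6, 0, -0.3, 0], [0, -0.3, -0.1, 7.9, 0, -0.3, 0], [0, -0.3, -0.1, 7.9, 0, -0.3, 0], [0, -0.3, -0.1, 7.9, 0, -0.3, 0], [1, -0.3, -0.1, 7.9, 0, -0.3, 0], [1, -0.3, -0.1, 7.9, 0, -0.3, 0], [1, -0.3, -0.1, 7.9, 0, -0.3, 0], [1, -0.3, -0.1, 7.9, 0, -0.3, 0], [1, -0.3, -0.1, 7.9, 0, -0.3, 0]]]' --newtons 40

```text
t: 4.4
tool_pos: [0.5444, -0.064, 0.076]
tool_rot: [-3.139, 0.121, -0.003]
contact_force: [-0.5, 2.6, 5.8]
opening: 0.0144
```

```bash
python3 - <<'E'
from h import *
o=ctrl.get_obs(); print(o["t"],o["tool_pos"],yaw(o),o["opening"],o["contact_force"])
goto([0.5438,-0.064,0.075],-4.3)
E
```

```text
4.4 [ 0.54439075 -0.06396362  0.07603139] -4.396546115612502 0.014444134425876949 [-0.47932475  2.58924533  5.81013147]
shift cm [-0.06  0.01  0.1 ] turn [-0.01 -0.12 -0.1 ] dist 0.1 tool [ 0.5444 -0.064   0.076 ] psi -4.4 t 4.4
```

>>> play_rows --motion '[[[1, 0, 0, -2, 0, 0, 0], [1, 0, 0, -4, 0, 0, 0], [1, 0, 0, -7, 0, 0, 0], [1, 0, 0, -9, 0, 0, 0], [1, 0, 0, -9, 0, 0, 0], [1, 0, 0, -9, 0, 0, 0]]]'

```text
t: 5.15
tool_pos: [0.5436, -0.0639, 0.1652]
tool_rot: [-3.139, 0.121, -0.001]
contact_force: [-0.8, -0.1, -0.4]
opening: 0.0143
```

```bash
python3 - <<'E'
from h import *
d=img("wrist","w4")
o=ctrl.get_obs(); print(o["t"],o["tool_pos"],yaw(o),o["opening"],o["contact_force"])
th=np.radians(-4.3);ex=np.array([np.cos(th),np.sin(th)]);ey=np.array([-ex[1],ex[0]])
print((ex*.5177+ey*(.06-.16523)),(ex*.5177+ey*(.062-.16523)))
c=d["color"][:,:,::-1]; cv2.imwrite("pics/w4a.png",cv2.resize(c[180:400,260:460],None,fx=4,fy=2.7,interpolation=cv2.INTER_CUBIC))
E
```

```text
5.2 [ 0.54330792 -0.06378133  0.16460179] -4.397873148974406 0.014735957750666879 [-0.33781576 -0.17402648 -0.39732147]
[ 0.50835273 -0.14375028] [ 0.50850269 -0.14175591]
```

View pics/w4a.png

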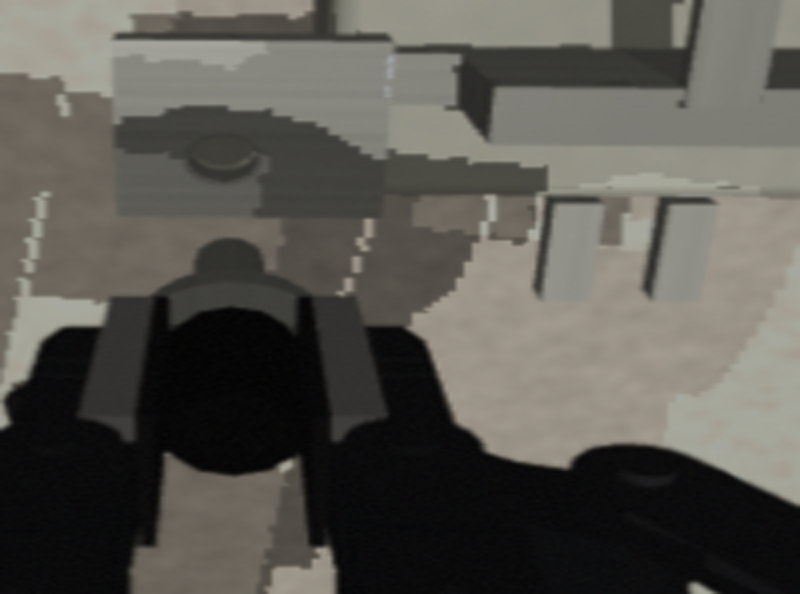

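```bash
cat >> h.py <<'E'
th=np.radians(-4.3);ex=np.array([np.cos(th),np.sin(th)]);ey=np.array([-ex[1],ex[0]]); U0=.6237;V0=-.16523
def loc(P): P=np.atleast_2d(P)[:,:2]; return np.c_[P@ex-U0,P@ey-V0]*1000
def wor(x,y): return ex*(U0+x/1000)+ey*(V0+y/1000)
E
python3 - <<'E'
from h import *
d=img("wrist")
o=ctrl.get_obs(); 
A=lambda x,y:(260+x/4,180+y/2.7)
for n,p,z in [("p1",(548,202),.055),("p1",(603,202),.055),("p1t",(543,298),.055),("p1t",(596,298),.055),("p2",(661,202),.055),("p2",(717,202),.055),("p2t",(652,298),.055),("p2t",(707,298),.055),("hole",(224,155),.067),("hf",(700,192),.055)]:
    print(n,loc(plane(d,[A(*p)],z)).round(1))
print("tool",loc(o["tool_pos"]), "tcp pix",proj(d,[o["tool_pos"],o["tool_pos"]+[0,0,-.03]]))
E
```

```text
p1 [[-95.6  80. ]]
p1 [[-95.6  69.1]]
p1t [[-127.    78.6]]
p1t [[-127.    67.7]]
p2 [[-95.7  57.5]]
p2 [[-95.7  46.3]]
p2t [[-127.1   56.1]]
p2t [[-127.2   44.6]]
hole [[-76.7 143.4]]
hf [[-92.6  50.1]]
tool [[-77.20373633 142.37858457]] tcp pix [[316.97731076 307.63712751]
 [317.16582565 279.1446452 ]]
```

```bash
python3 - <<'E'
from h import *
goto([*wor(-112,62),0.125],-4.3)
E
```

```text
shift cm [-3.46  8.05  3.94] turn [-0.03  0.04 -0.1 ] dist 9.6 tool [ 0.5432 -0.0638  0.1644] psi -4.4 t 5.25
```

>>> play_rows --motion '[[[1, -1.7, 4, 0, 0, 0, 0], [1, -3.45, 8, 0, 0, 0, 0], [1, -3.45, 8, 2, 0, 0, 0], [1, -3.45, 8, 3.95, 0, 0, 0], [1, -3.45, 8.05, 3.95, 0, 0, 0], [1, -3.45, 8.05, 3.95, 0, 0, 0]]]'

```text
t: 6.0
tool_pos: [0.5029, -0.1406, 0.1246]
tool_rot: [-3.138, 0.119, 0.002]
contact_force: [0.3, -0.3, 0.0]
opening: 0.0145
```

```bash
python3 - <<'E'
from h import *
d=img("wrist","w5")
import pickle; pickle.dump(d,open("w5.pkl","wb"))
o=ctrl.get_obs(); print(o["t"],o["tool_pos"],yaw(o),loc(o["tool_pos"]),o["contact_force"])
c=d["color"][:,:,::-1]; cv2.imwrite("pics/w5a.png",cv2.resize(c[160:360,240:400],None,fx=5,fy=3,interpolation=cv2.INTER_CUBIC))
E
```

```text
6.05 [ 0.50321101 -0.14086453  0.12518363] -4.33288470149864 [[-111.3436142    62.49210237]] [ 0.69307795  0.38576896 -1.16146184]
```

View pics/w5a.png

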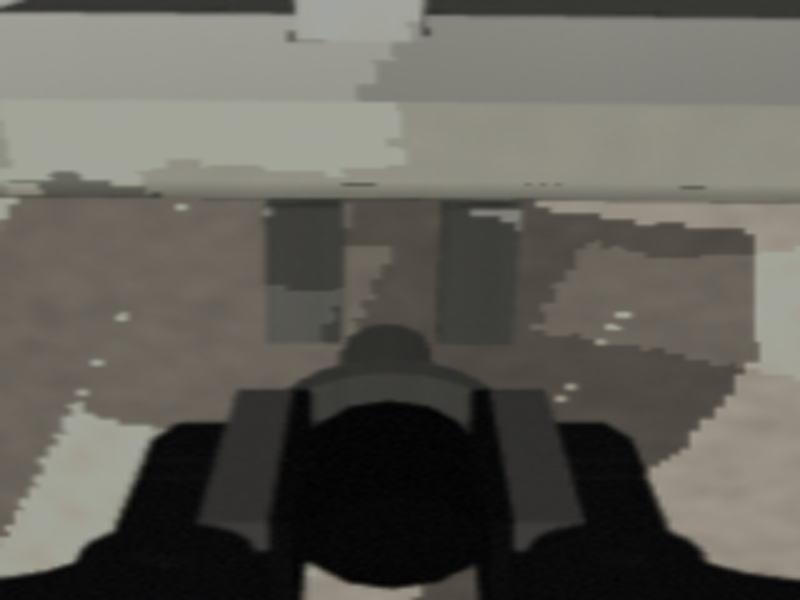

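>>> play_rows --motion '[[[1, 0.5, 0, 0.5, 0, 0, 0], [1, 0.5, 0, 1.5, 0, 0, 0], [1, 0.5, 0, 3, 0, 0, 0], [1, 0.5, 0, 4.5, 0, 0, 0], [1, 0.5, 0, 5.3, 0, 0, 0], [1, 0.5, 0, 5.8, 0, 0, 0], [1, 0.5, 0, 6.0, 0, 0, 0], [1, 0.5, 0, 6.1, 0, 0, 0], [1, 0.5, 0, 6.1, 0, 0, 0], [1, 0.5, 0, 6.1, 0, 0, 0]]]'

```text
t: 7.3
tool_pos: [0.5084, -0.1413, 0.0646]
tool_rot: [-3.139, 0.119, -0.001]
contact_force: [-0.1, -0.8, 0.1]
opening: 0.0145
```

```bash
python3 - <<'E'
from h import *
d=img("wrist","w6"); s=img("side","s6")
o=ctrl.get_obs(); print(o["t"],o["tool_pos"],yaw(o),loc(o["tool_pos"]),o["contact_force"])
c=d["color"][:,:,::-1]; cv2.imwrite("pics/w6a.png",cv2.resize(c[160:360,240:400],None,fx=5,fy=3,interpolation=cv2.INTER_CUBIC))
c=s["color"][:,:,::-1]; cv2.imwrite("pics/s6a.png",cv2.resize(c[150:300,300:460],None,fx=5,fy=4,interpolation=cv2.INTER_CUBIC))
E
```

```text
7.4 [ 0.50836808 -0.14129175  0.06446791] -4.330719417528505 [[-106.16903064   62.45276087]] [ 0.44822965  0.34403427 -0.49174334]
```

View pics/w6a.png

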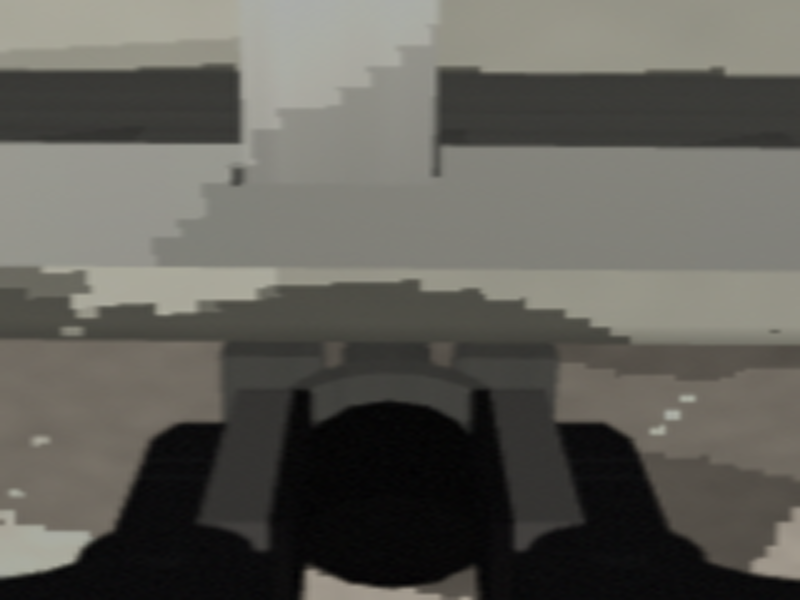

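View pics/s6a.png

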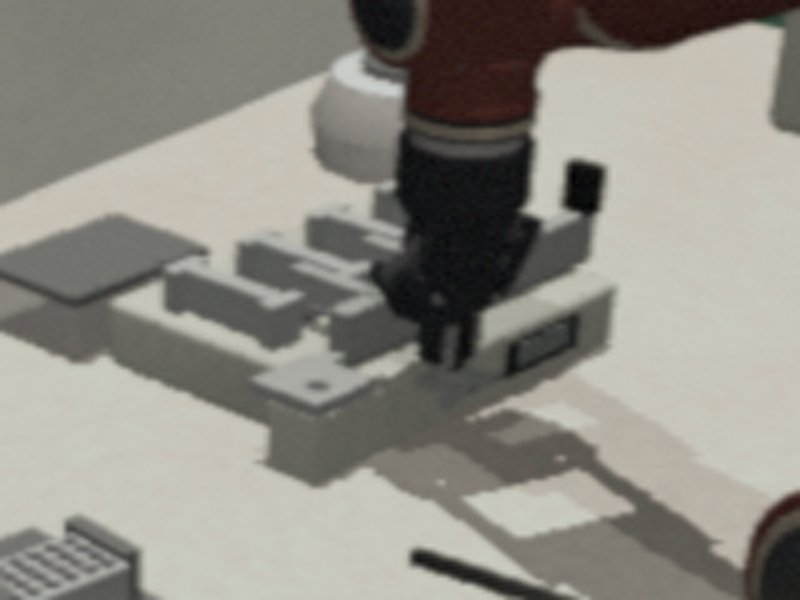

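>>> play_rows --motion '[[[1, 0, 0, 0.1, 0, 0, 0], [1, 0, 0, 0.15, 0, 0, 0], [1, 0, 0, 0.15, 0, 0, 0], [0.2, 0, 0, 0.15, 0, 0, 0], [0.2, 0, 0, 0.15, 0, 0, 0], [0.2, 0, 0, 0.15, 0, 0, 0], [0.2, 0, 0, -1, 0, 0, 0], [0.2, 0, 0, -3, 0, 0, 0], [0.2, 0, 0, -6, 0, 0, 0], [0.2, 0, 0, -9, 0, 0, 0], [0.2, 0, 0, -10, 0, 0, 0], [0.2, 0, 0, -10, 0, 0, 0]]]'

```text
t: 8.9
tool_pos: [0.5087, -0.1415, 0.1652]
tool_rot: [3.139, -0.119, 0.003]
contact_force: [-0.1, 0.4, -0.5]
opening: 0.0341
```

```bash
python3 - <<'E'
from h import *
d=img("wrist","w7"); 
import pickle; pickle.dump(d,open("w7.pkl","wb"))
o=ctrl.get_obs(); print(o["t"],o["tool_pos"],yaw(o),loc(o["tool_pos"]),o["contact_force"])
E
```

```text
8.95 [ 0.50804361 -0.14119435  0.16391502] -4.333813248898831 [[-106.49989609   62.52555885]] [-0.00768425  0.77048105 -0.73060156]
```

View pics/w7.png

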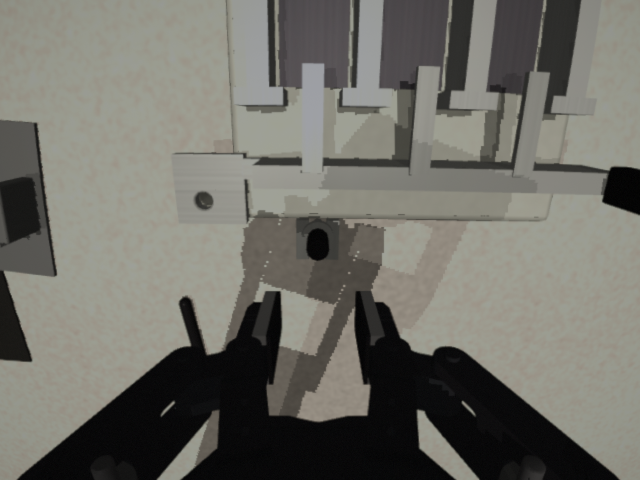

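```bash
python3 - <<'E'
from h import *
import pickle
d=pickle.load(open("w2.pkl","rb"))
B=lambda x,y:(330+x/4,75+y/3)
for p in [(668,490),(642,558),(600,555),(625,483),(634,522)]: print(loc(plane(d,[B(*p)],.14)).round(1))
t=img("top"); print("top",loc(plane(t,[(468,245)],.14)).round(1))
goto([*wor(-55,-127),0.2],-4.3)
E
```

```text
[[ -47.  -131.9]]
[[ -68.7 -131.2]]
[[ -68.4 -121.2]]
[[ -45.5 -121.6]]
[[ -57.4 -126.6]]
top [[ -59.2 -123.4]]
shift cm [ 5.2  18.96 -3.71] turn [-0.05  0.09 -0.03] dist 20.0 tool [ 0.5076 -0.141   0.1632] psi -4.33 t 9.0
```

>>> play_rows --motion '[[[0.2, 0, 0, -3, 0, 0, 0], [0.1, 1.5, 6, -4, 0, 0, 0], [0, 3.3, 12, -4, 0, 0, 0], [0, 5, 18, -4, 0, 0, 0], [0, 5, 19, -4, 0, 0, 0], [0, 5, 19, -4, 0, 0, 0], [0, 5, 19, -4, 0, 0, 0]]]'

```text
t: 9.88
tool_pos: [0.5429, -0.3327, 0.2021]
tool_rot: [-3.137, 0.117, 0.004]
contact_force: [-0.1, 0.4, 0.6]
opening: 0.0427
```

```bash
python3 - <<'E'
from h import *
d=img("wrist","w8"); 
o=ctrl.get_obs(); print(o["t"],o["tool_pos"],yaw(o),loc(o["tool_pos"]),o["contact_force"],o["opening"])
print(proj(d,[[*wor(-57,-126.5),.14]]))
for p in [(327,238)]: print(loc(plane(d,[p],.14)))
E
```

```text
9.925 [ 0.54310788 -0.33266969  0.20248808] -4.243750497361772 [[ -57.17774364 -125.78172791]] [ 0.28218671 -0.29727626  0.08076495] 0.04255056335074702
[[318.51792425 255.90800231]]
[[ -44.88668994 -131.78428946]]
```

View pics/w8.png

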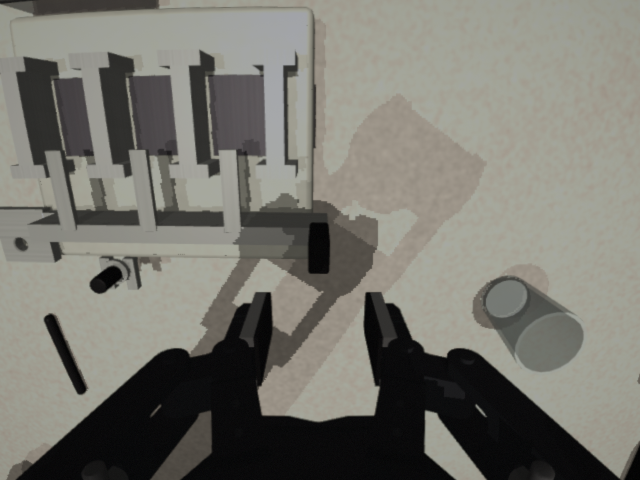

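>>> play_rows --motion '[[[0, 0, 0, 4, 0, 0, 0], [0, 0, 0, 7, 0, 0, 0], [0, 0, 0, 9.2, 0, 0, 0], [0, 0, 0, 9.2, 0, 0, 0], [0, 0, 0, 9.2, 0, 0, 0], [1, 0, 0, 9.2, 0, 0, 0], [1, 0, 0, 9.2, 0, 0, 0], [1, 0, 0, 9.2, 0, 0, 0], [1, 0, 0, 9.2, 0, 0, 0], [1, 0, 0.5, 9.2, 0, 0, 0], [1, 0, 1, 9.2, 0, 0, 0], [1, 0, 1.5, 9.2, 0, 0, 0], [1, 0, 2, 9.2, 0, 0, 0], [1, 0, 2.5, 9.2, 0, 0, 0], [1, 0, 2.9, 9.2, 0, 0, 0], [1, 0, 2.9, 9.2, 0, 0, 0]]]'

```text
t: 11.92
tool_pos: [0.5411, -0.3623, 0.1122]
tool_rot: [-3.139, 0.118, 0.002]
contact_force: [-3.0, 0.9, 7.0]
opening: 0.0132
```

```bash
python3 - <<'E'
from h import *
o=ctrl.get_obs(); print(o["t"],o["tool_pos"],yaw(o),loc(o["tool_pos"]),o["contact_force"],o["opening"])
E
```

```text
11.925 [ 0.54108152 -0.36234969  0.1122341 ] -4.301105879579361 [[ -56.9730299  -155.53011631]] [-2.97550203  0.90526239  7.04686337] 0.013205354381062951
```

>>> play_rows --motion '[[[1, 0, 0.1, 0, 0, 0, 0], [1, 0, 0.2, 0, 0, 0, 0], [1, 0, 0.3, 0, 0, 0, 0], [1, 0, 0.4, 0, 0, 0, 0], [1, 0, 0.4, 0, 0, 0, 0], [1, 0, 0.4, 0, 0, 0, 0]]]'

```text
t: 12.68
tool_pos: [0.5409, -0.3649, 0.1123]
tool_rot: [-3.136, 0.117, 0.003]
contact_force: [-1.8, 6.8, 5.7]
opening: 0.0136
```

```bash
python3 - <<'E'
from h import *
o=ctrl.get_obs(); print(o["t"],o["tool_pos"],yaw(o),loc(o["tool_pos"]),o["contact_force"],o["opening"])
E
```

```text
12.675 [ 0.54085799 -0.36485903  0.11227508] -4.278475334324024 [[ -57.00778945 -158.04916062]] [-1.82053118  6.76138804  5.65254254] 0.013589065892459425
```

>>> play_rows --motion '[[[0.3, 0, 0, 0, 0, 0, 0], [0, 0, 0, 0, 0, 0, 0], [0, 0, 0, 0, 0, 0, 0], [0, 0, 0, -3, 0, 0, 0], [0, 0, 0, -8, 0, 0, 0], [0, 0, 0, -14, 0, 0, 0], [0, 0, 0, -17, 0, 0, 0], [0, 0, 0, -17, 0, 0, 0]]]'

```text
t: 13.68
tool_pos: [0.5423, -0.3667, 0.2866]
tool_rot: [3.138, -0.117, 0.006]
contact_force: [0.4, 0.3, -0.4]
opening: 0.0428
```

```bash
python3 - <<'E'
from h import *
d=img("wrist","w9"); 
import pickle; pickle.dump(d,open("w9.pkl","wb"))
o=ctrl.get_obs(); print(o["t"],o["tool_pos"],yaw(o),loc(o["tool_pos"]),o["contact_force"],o["opening"])
goto([0.52,0.19,0.28],79)
E
```

```text
13.725 [ 0.5414535  -0.36595543  0.28345509] -4.286253591958646 [[ -56.33174926 -159.0978155 ]] [ 0.20687727 -0.38213661 -0.22876832] 0.04247985964681387
shift cm [ -6.29 -55.28   0.43] turn [-7.000e-02 -7.000e-02 -8.329e+01] dist 55.6 tool [ 0.5415 -0.366   0.2835] psi -4.29 t 13.72
```

View pics/w9.png

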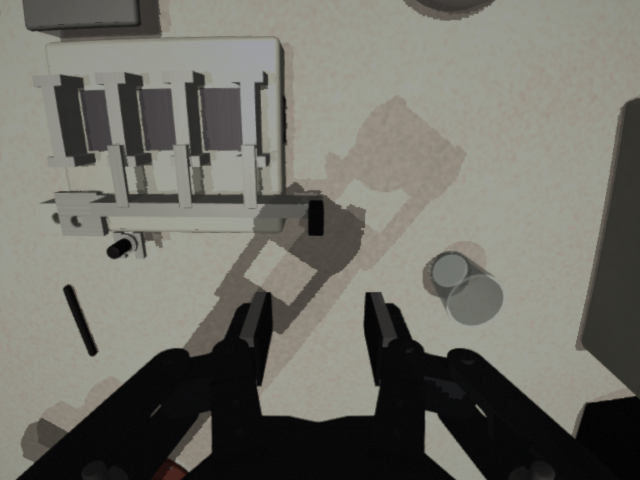

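>>> play_rows --motion '[[[-1, -0.7, -5.5, 0, 0, 0, -8.3], [-1, -1.3, -11, 0, 0, 0, -16.6], [-1, -1.9, -16.6, 0, 0, 0, -25], [-1, -2.5, -22, 0, 0, 0, -33.3], [-1, -3.1, -27.6, 0, 0, 0, -41.6], [-1, -3.8, -33, 0, 0, 0, -50], [-1, -4.4, -38.7, 0, 0, 0, -58.3], [-1, -5, -44, 0, 0, 0, -66.6], [-1, -5.7, -49.7, 0.2, 0, 0, -75], [-1, -6.3, -55.3, 0.4, 0, 0, -83.3], [-1, -6.3, -55.3, 0.4, 0, 0, -83.3], [-1, -6.3, -55.3, 0.4, 0, 0, -83.3], [-1, -6.3, -55.3, 0.4, 0, 0, -83.3], [-1, -6.3, -55.3, 0.4, 0, 0, -83.3]]]'

```text
t: 15.48
tool_pos: [0.5201, 0.1891, 0.2801]
tool_rot: [-2.425, -1.995, -0.001]
contact_force: [-0.0, -0.1, -0.1]
opening: 0.0856
```

```bash
python3 - <<'E'
from h import *
d=img("wrist","w10"); 
import pickle; pickle.dump(d,open("w10.pkl","wb"))
o=ctrl.get_obs(); print(o["t"],o["tool_pos"],yaw(o),o["contact_force"],o["opening"])
E
```

```text
15.525 [0.52015772 0.18926078 0.2802885 ] 78.913184551617 [-0.12888687  0.07812605  0.78014751] 0.08556370122506053
```

View pics/w10.png

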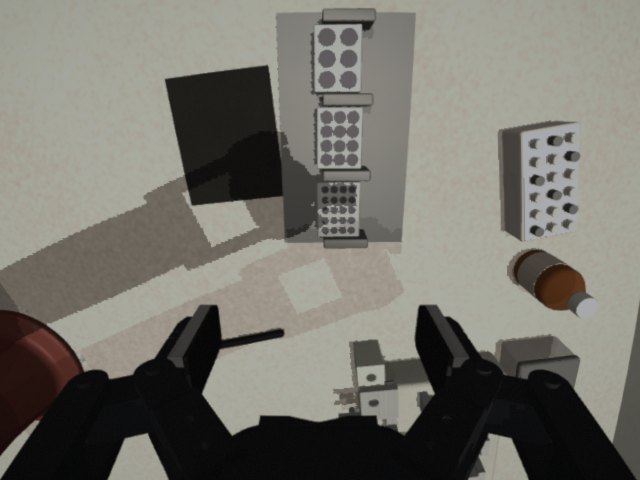

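```bash
python3 - <<'E'
import cv2
c=cv2.imread("pics/w10.png")
cv2.imwrite("pics/w10a.png",cv2.resize(c[0:250,270:420],None,fx=5,fy=2.4,interpolation=cv2.INTER_CUBIC))
E
```

```text
(no output)
```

View pics/w10a.png

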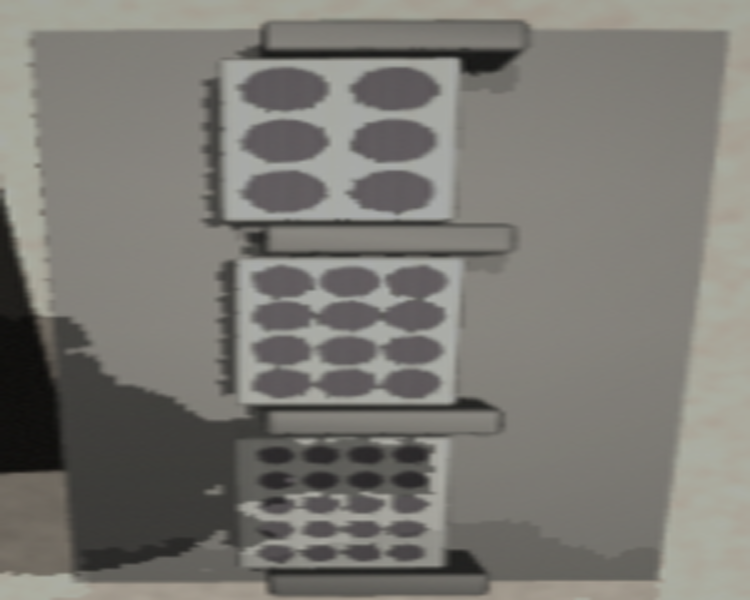

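```bash
cat > meas.py <<'E'
from h import *
def quad(d,px,z,name):
    P=plane(d,px,z)[:,:2]; c=P.mean(0)
    w=P[1]-P[0]; w2=P[2]-P[3]; l=P[0]-P[3]; l2=P[1]-P[2]
    a=np.degrees([np.arctan2(v[1],v[0]) for v in (w,w2)]); b=np.degrees([np.arctan2(-v[0],v[1]) for v in (l,l2)])
    print(name,c.round(4),"w",np.linalg.norm([w,w2],axis=1).round(4),"l",np.linalg.norm([l,l2],axis=1).round(4),"yaw",a.round(1),b.round(1))
    return c
E
python3 - <<'E'
from meas import *
import pickle
d=pickle.load(open("w10.pkl","rb"))
A=lambda L:[(270+x/5,y/2.4) for x,y in L]
quad(d,A([(222,58),(462,58),(455,220),(222,220)]),.04,"c")
quad(d,A([(238,260),(462,260),(458,404),(240,404)]),.04,"b")
quad(d,A([(238,438),(448,438),(445,568),(240,568)]),.04,"a")
quad(d,A([(32,32),(728,30),(660,580),(75,580)]),.004,"rack")
quad(d,[(165,79),(269,66),(283,196),(192,205)],.003,"pad")
E
```

```text
c [0.5678 0.3229] w [0.0473 0.048 ] l [0.0634 0.0634] yaw [-10.8 -10.9] [-11.3 -10.6]
b [0.5556 0.2444] w [0.0467 0.0477] l [0.0625 0.0626] yaw [-10.9 -11. ] [-10.7  -9.8]
a [0.5404 0.1672] w [0.0466 0.0478] l [0.0635 0.0636] yaw [-11.  -11.1] [-10.7  -9.6]
rack [0.5637 0.2435] w [0.1494 0.1504] l [0.26   0.2619] yaw [-10.4 -11.1] [-10.6 -10.4]
pad [0.4271 0.2674] w [0.1196 0.1151] l [0.1481 0.1481] yaw [-5.6 -5.6] [-5.  -6.7]
```

```bash
python3 - <<'E'
from h import *
goto([0.5678,0.3229,0.10],79.2)
E
```

```text
shift cm [14.    2.1  18.05] turn [ 0.   -0.09 -0.29] dist 22.9 tool [0.5202 0.1893 0.2803] psi 78.91 t 15.53
```

>>> play_rows --motion '[[[-1, 4, 0.7, 4, 0, 0, -0.3], [-1, 8, 1.4, 8, 0, 0, -0.3], [-1, 12, 1.9, 13, 0, 0, -0.3], [-1, 14, 2.1, 18, 0, 0, -0.3], [-1, 14, 2.1, 22, 0, 0, -0.3], [-1, 14, 2.1, 25, 0, 0, -0.3], [-1, 14, 2.1, 26.8, 0, 0, -0.3], [-1, 14, 2.1, 26.8, 0, 0, -0.3], [-1, 14, 2.1, 26.8, 0, 0, -0.3], [0.5, 14, 2.1, 26.8, 0, 0, -0.3], [1, 14, 2.1, 26.8, 0, 0, -0.3], [1, 14, 2.1, 26.8, 0, 0, -0.3], [1, 14, 2.1, 26.8, 0, 0, -0.3], [1, 14, 2.1, 26.8, 0, 0, -0.3]]]' --newtons 60

```text
t: 17.27
tool_pos: [0.5686, 0.3234, 0.0139]
tool_rot: [-2.42, -2.002, -0.005]
contact_force: [-0.3, -0.5, 6.2]
opening: 0.0469
```

```bash
python3 - <<'E'
from h import *
o=ctrl.get_obs(); print(o["t"],o["tool_pos"],yaw(o),o["contact_force"],o["opening"])
goto([0.427,0.267,.10],-5)
E
```

```text
17.275 [0.56864793 0.32344039 0.01392308] 79.21257376615186 [-0.28024142 -0.51786912  6.1768546 ] 0.04694744727460951
shift cm [ -8.17 -12.84  -8.65] turn [-4.000e-02 -2.000e-01  8.421e+01] dist 17.5 tool [0.5686 0.3234 0.0139] psi 79.21 t 17.27
```

>>> play_rows --motion '[[[1, 0, 0, -2, 0, 0, 0], [1, 0, 0, -5, 0, 0, 0], [1, 0, 0, -8.6, 0, 0, 0], [1, -1, -1.6, -9, 0, 0, 9], [1, -2, -3.2, -9, 0, 0, 18], [1, -3, -4.8, -9, 0, 0, 28], [1, -4, -6.4, -9, 0, 0, 37], [1, -5, -8, -9, 0, 0, 47], [1, -6, -9.6, -9, 0, 0, 56], [1, -7, -11.2, -9, 0, 0, 66], [1, -8.2, -12.8, -9, 0, 0, 75], [1, -8.2, -12.8, -7, 0, 0, 83.5], [1, -8.2, -12.8, -5, 0, 0, 83.5], [1, -8.2, -12.8, -3, 0, 0, 83.5], [1, -8.2, -12.8, -2, 0, 0, 83.5], [1, -8.2, -12.8, -1, 0, 0, 83.5], [1, -8.2, -12.8, -0.5, 0, 0, 83.5], [1, -8.2, -12.8, -0.2, 0, 0, 83.5], [1, -8.2, -12.8, 0, 0, 0, 83.5], [1, -8.2, -12.8, 0, 0, 0, 83.5]]]'

```text
t: 19.77
tool_pos: [0.4277, 0.2669, 0.0136]
tool_rot: [-3.137, 0.117, -0.003]
contact_force: [-0.5, 0.5, -2.6]
opening: 0.0472
```

```bash
python3 - <<'E'
from h import *
o=ctrl.get_obs(); print(o["t"],o["tool_pos"],yaw(o),o["contact_force"],o["opening"])
E
```

```text
19.775 [0.42766855 0.26691905 0.01363528] -4.285571857267841 [-0.52403954  0.49591995 -2.63218573] 0.04720771016645767
```

>>> play_rows --motion '[[[1, 0, 0, 0.05, 0, 0, 0], [1, 0, 0, 0.1, 0, 0, 0], [1, 0, 0, 0.1, 0, 0, 0], [0.1, 0, 0, 0.1, 0, 0, 0], [-0.5, 0, 0, 0.1, 0, 0, 0], [-1, 0, 0, 0.1, 0, 0, 0], [-1, 0, 0, -3, 0, 0, 0], [-1, 0, 0, -6, 0, 0, 0], [-1, 0, 0, -9, 0, 0, -9], [-1, 0, 0, -12, 0, 0, -18], [-1, 0, 0, -12, 0, 0, -28], [-1, 0, 0, -12, 0, 0, -38], [-1, 0, 0, -12, 0, 0, -48], [-1, 0, 0, -12, 0, 0, -58], [-1, 0, 0, -12, 0, 0, -68], [-1, 0, 0, -12, 0, 0, -78], [-1, 0, 0, -12, 0, 0, -88], [-1, 0, 0, -12, 0, 0, -90], [-1, 0, 0, -12, 0, 0, -90]]]'

```text
t: 22.15
tool_pos: [0.4275, 0.2666, 0.1337]
tool_rot: [-2.305, -2.134, -0.006]
contact_force: [-0.1, 0.8, 0.7]
opening: 0.0854
```

```bash
python3 - <<'E'
from h import *
d=img("wrist","w11"); 
o=ctrl.get_obs(); print(o["t"],o["tool_pos"],yaw(o),o["contact_force"],o["opening"])
goto([.4277,.2669,.005],85.7)
print(proj(d,[[.4277,.2669,.039],o["tool_pos"]]))
import pickle; pickle.dump(d,open("w11.pkl","wb"))
E
```

```text
22.2 [0.42744418 0.26664562 0.13370632] 85.61076060291036 [ 1.16967571  0.43979446 -0.0341135 ] 0.08534197861637562
shift cm [-1.000e-02 -0.000e+00  1.287e+01] turn [ 0.13 -0.16 -0.09] dist 12.9 tool [0.4274 0.2666 0.1337] psi 85.61 t 22.2
[[316.9924387  238.18228118]
 [316.46495374 305.98078647]]
```

View pics/w11.png

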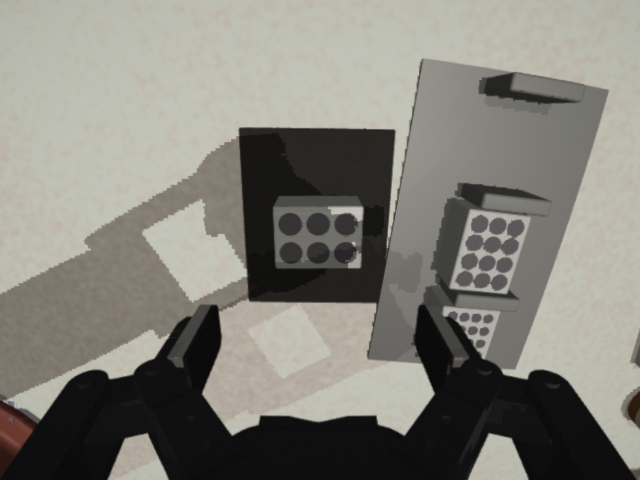

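>>> play_rows --motion '[[[-1, 0, 0, 5, 0, 0, 0], [-1, 0, 0, 9, 0, 0, 0], [-1, 0, 0, 11.5, 0, 0, 0], [-1, 0, 0, 12.8, 0, 0, 0], [-1, 0, 0, 12.8, 0, 0, 0], [-1, 0, 0, 12.8, 0, 0, 0], [0, 0, 0, 12.8, 0, 0, 0], [1, 0, 0, 12.8, 0, 0, 0], [1, 0, 0, 12.8, 0, 0, 0], [1, 0, 0, 12.8, 0, 0, 0], [1, 0, 0, 12.8, 0, 0, 0]]]'

```text
t: 23.58
tool_pos: [0.429, 0.2676, 0.0073]
tool_rot: [2.305, 2.134, 0.01]
contact_force: [0.0, 0.3, 6.7]
opening: 0.0629
```

```bash
python3 - <<'E'
from h import *
o=ctrl.get_obs(); print(o["t"],o["tool_pos"],yaw(o),o["contact_force"],o["opening"])
for y in (-64,0,64): print(wor(28,y),wor(28,y+1.5))
goto([*wor(28,-63),.17],85.7)
E
```

```text
23.575 [0.42902574 0.26756073 0.00728967] 85.60353571348512 [0.04410743 0.30347403 6.67480264] 0.06292108863202811
[ 0.63267818 -0.27744838] [ 0.63279065 -0.27595261]
[ 0.63747682 -0.21362854] [ 0.63758928 -0.21213276]
[ 0.64227546 -0.14980869] [ 0.64238792 -0.14831291]
shift cm [-52.61  24.56 -16.38] turn [ 0.26 -0.24 -0.1 ] dist 60.3 tool [0.429  0.2676 0.0073] psi 85.6 t 23.57
```

>>> play_rows --motion '[[[1, 0, 0, -2, 0, 0, 0], [1, 0, 0, -6, 0, 0, 0], [1, 0, 0, -11, 0, 0, 0], [1, -5, 2.5, -15, 0, 0, 0], [1, -10, 5, -16.4, 0, 0, 0], [1, -15, 7.5, -16.4, 0, 0, 0], [1, -20, 10, -16.4, 0, 0, 0], [1, -25, 12, -16.4, 0, 0, 0], [1, -30, 14, -16.4, 0, 0, 0], [1, -35, 16.5, -16.4, 0, 0, 0], [1, -40, 19, -16.4, 0, 0, 0], [1, -45, 21.5, -16.4, 0, 0, 0], [1, -50, 23.5, -16.4, 0, 0, 0], [1, -52.6, 24.6, -16.4, 0, 0, 0], [1, -52.6, 24.6, -16.4, 0, 0, 0], [1, -52.6, 24.6, -16.4, 0, 0, 0], [1, -52.6, 24.6, -16.4, 0, 0, 0]]]'

```text
t: 25.7
tool_pos: [0.6329, -0.2751, 0.1698]
tool_rot: [-2.303, -2.136, -0.009]
contact_force: [-0.3, -0.6, -2.5]
opening: 0.0632
```

```bash
python3 - <<'E'
from h import *
d=img("wrist","w12"); 
o=ctrl.get_obs(); print(o["t"],o["tool_pos"],yaw(o),o["contact_force"],o["opening"])
print(loc(o["tool_pos"]))
import pickle; pickle.dump(d,open("w12.pkl","wb"))
E
```

```text
25.75 [ 0.63296653 -0.27515501  0.17008482] 85.67302126151655 [-0.57556142 -0.00637165 -2.24639844] 0.06319599126967537
[[ 28.11558853 -61.6914638 ]]
```

View pics/w12.png

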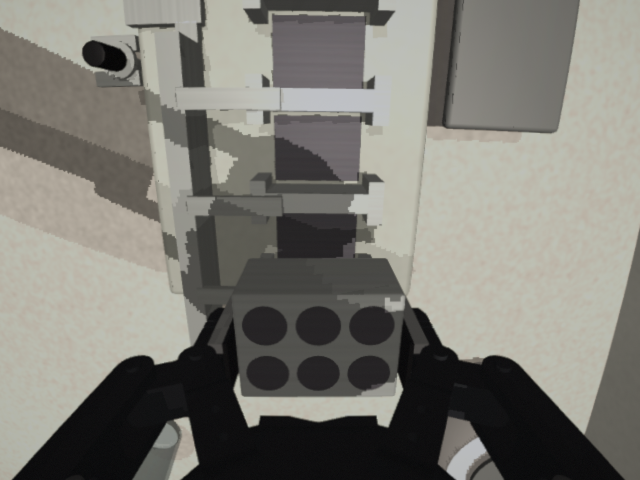

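```bash
python3 - <<'E'
import cv2
c=cv2.imread("pics/w12.png")
cv2.imwrite("pics/w12a.png",cv2.resize(c[0:280,230:410],None,fx=4,fy=2.1*1,interpolation=cv2.INTER_CUBIC))
E
```

```text
(no output)
```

View pics/w12a.png

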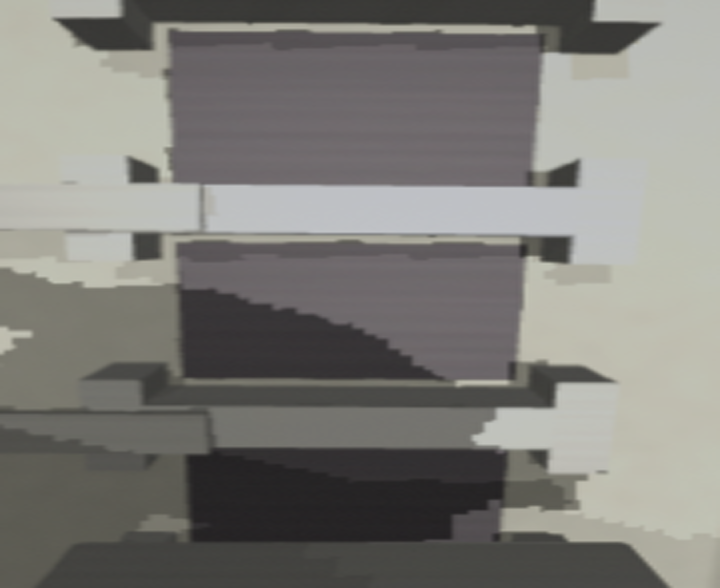

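```bash
python3 - <<'E'
from h import *
import pickle
d=pickle.load(open("w12.pkl","rb"))
A=lambda x,y:(230+x/4,y/2.1)
for n,p,z in [("w+ far 38.5",(350,184),.091),("w+ near 25.5",(350,234),.091),("w- far -25.5",(350,407),.091),("w- near -38.5",(350,449),.091),
("w+R",(580,160),.091),("w+R",(570,262),.091),("w-R",(555,382),.091),("w-R",(548,470),.091),("w+L",(127,157),.091),("w+L",(133,258),.091),("w-L",(140,380),.091),
("flL",(170,60),.055),("flR",(541,60),.055),("flL",(186,370),.055),("flR",(513,370),.055),("fl0L",(190,520),.055),("fl0R",(502,520),.055),
("fl2far",(350,32),.055),("fl1far",(350,243),.055)]: print(n,loc(plane(d,[A(*p)],z)).round(1))
o=ctrl.get_obs(); b=o["tool_pos"]
# held block
P=[(235,292),(403,292),(397,396),(241,396)]
q=plane(d,P,.0073*0+.17+.0317); print(loc(q), loc(b))
E
```

```text
w+ far 38.5 [[28.8 39.3]]
w+ near 25.5 [[28.8 25.7]]
w- far -25.5 [[ 28.7 -25.1]]
w- near -38.5 [[ 28.7 -38.5]]
w+R [[62.8 45.9]]
w+R [[62.5 18. ]]
w-R [[ 61.7 -17.3]]
w-R [[ 61.7 -45.5]]
w+L [[-4.1 46.7]]
w+L [[-4.4 19.2]]
w-L [[ -4.9 -16.6]]
flL [[-1.  79.6]]
flR [[60.7 79.7]]
flL [[ -1.6 -19.4]]
flR [[ 59.1 -19.5]]
fl0L [[ -2.9 -76. ]]
fl0R [[ 58.9 -76.2]]
fl2far [[28.9 87.6]]
fl1far [[28.9 23.4]]
[[ -1.22351327 -37.22600557]
 [ 59.20184455 -37.39010802]
 [ 60.99438502 -85.50411198]
 [ -2.95756289 -85.22038399]] [[ 28.11558853 -61.6914638 ]]
```

```bash
python3 - <<'E'
from h import *
goto([*wor(27.8,-63.9),.105],85.6)
E
```

```text
shift cm [-0.25 -0.06  6.51] turn [ 0.23 -0.25  0.07] dist 6.5 tool [ 0.633  -0.2752  0.1701] psi 85.67 t 25.75
```

>>> play_rows --motion '[[[1, -0.25, -0.05, 2, 0, 0, 0], [1, -0.25, -0.05, 4, 0, 0, 0], [1, -0.25, -0.05, 5.5, 0, 0, 0], [1, -0.25, -0.05, 6.5, 0, 0, 0], [1, -0.25, -0.05, 7, 0, 0, 0], [1, -0.25, -0.05, 7.4, 0, 0, 0], [1, -0.25, -0.05, 7.8, 0, 0, 0], [1, -0.25, -0.05, 8.1, 0, 0, 0], [1, -0.25, -0.05, 8.1, 0, 0, 0]]]'

```text
t: 26.88
tool_pos: [0.6325, -0.2772, 0.0888]
tool_rot: [-2.303, -2.136, -0.009]
contact_force: [0.5, 0.5, -1.7]
opening: 0.0627
```

```bash
python3 - <<'E'
from h import *
d=img("wrist","w13"); s=img("side","s13")
o=ctrl.get_obs(); print(o["t"],o["tool_pos"],yaw(o),o["contact_force"],o["wrist_torque"],o["opening"],loc(o["tool_pos"]))
c=s["color"][:,:,::-1]; cv2.imwrite("pics/s13a.png",cv2.resize(c[150:300,300:460],None,fx=5,fy=4,interpolation=cv2.INTER_CUBIC))
E
```

```text
26.975 [ 0.63265546 -0.27725076  0.0890925 ] 85.67426642487364 [-0.20043329 -0.00576529 -2.70907327] [ 0.0618136  -0.014087   -0.00571111] 0.06284005050289726 [[ 27.96252839 -63.80463148]]
```

View pics/w13.png

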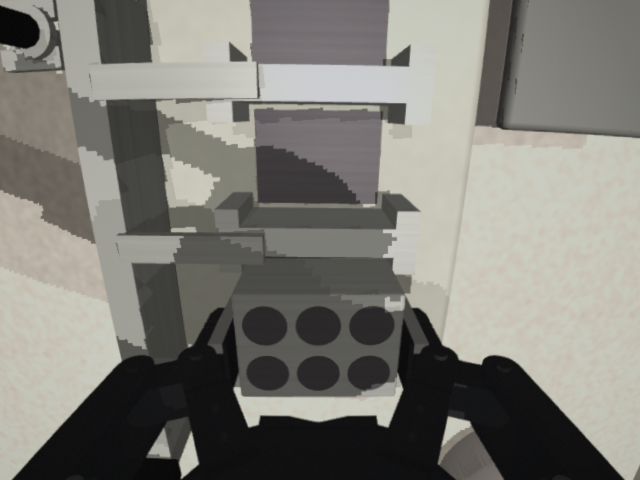

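>>> play_rows --motion '[[[1, 0, 0, 0.5, 0, 0, 0], [1, 0, 0, 1, 0, 0, 0], [1, 0, 0, 1.5, 0, 0, 0], [1, 0, 0, 2, 0, 0, 0], [1, 0, 0, 2.4, 0, 0, 0], [1, 0, 0, 2.7, 0, 0, 0], [1, 0, 0, 2.9, 0, 0, 0], [1, 0, 0, 2.95, 0, 0, 0], [1, 0, 0, 2.95, 0, 0, 0]]]'

```text
t: 28.1
tool_pos: [0.6329, -0.2772, 0.0597]
tool_rot: [2.303, 2.136, 0.01]
contact_force: [-0.4, 0.8, -3.4]
opening: 0.0632
```

```bash
python3 - <<'E'
from h import *
o=ctrl.get_obs(); print(o["t"],o["tool_pos"],yaw(o),o["contact_force"],o["wrist_torque"],o["opening"],loc(o["tool_pos"]))
E
```

```text
28.1 [ 0.63286591 -0.27719533  0.05974198] 85.67563390569431 [-0.40123203  0.84566495 -3.40929453] [ 0.03278242 -0.02019458  0.06281933] 0.0632296932808237 [[ 28.16822569 -63.73357786]]
```

>>> play_rows --motion '[[[1, 0, 0, 0.05, 0, 0, 0], [1, 0, 0, 0.1, 0, 0, 0], [1, 0, 0, 0.1, 0, 0, 0], [-0.6, 0, 0, 0.1, 0, 0, 0], [-0.75, 0, 0, 0.1, 0, 0, 0], [-0.75, 0, 0, 0.1, 0, 0, 0], [-0.75, 0, 0, -2, 0, 0, 0], [-0.75, 0, 0, -5, 0, 0, 0], [-0.75, 0, 0, -9, 0, 0, 0], [-0.75, 0, 0, -13, 0, 0, 0], [-0.75, 0, 0, -16, 0, 0, 0], [-0.75, 0, 0, -16, 0, 0, 0]]]'

```text
t: 29.6
tool_pos: [0.634, -0.2789, 0.2257]
tool_rot: [2.297, 2.13, 0.014]
contact_force: [0.4, -0.1, -0.1]
opening: 0.0747
```

```bash
python3 - <<'E'
from h import *
d=img("wrist","w14"); s=img("side","s14"); t=img("top","t14")
o=ctrl.get_obs(); print(o["t"],o["tool_pos"],yaw(o),o["contact_force"],o["opening"])
c=s["color"][:,:,::-1]; cv2.imwrite("pics/s14a.png",cv2.resize(c[150:320,220:460],None,fx=3.3,fy=3.3,interpolation=cv2.INTER_CUBIC))
goto([0.51,0.16,0.26],79)
E
```

```text
29.75 [ 0.63150823 -0.27746064  0.21845501] 85.67345880150648 [-0.11553199  1.03932521 -0.58338552] 0.074722688411858
shift cm [ 42.73 -15.41  -3.97] turn [ 0.13 -0.3   6.67] dist 45.6 tool [ 0.6315 -0.2775  0.2185] psi 85.67 t 29.75
```

View pics/s14a.png

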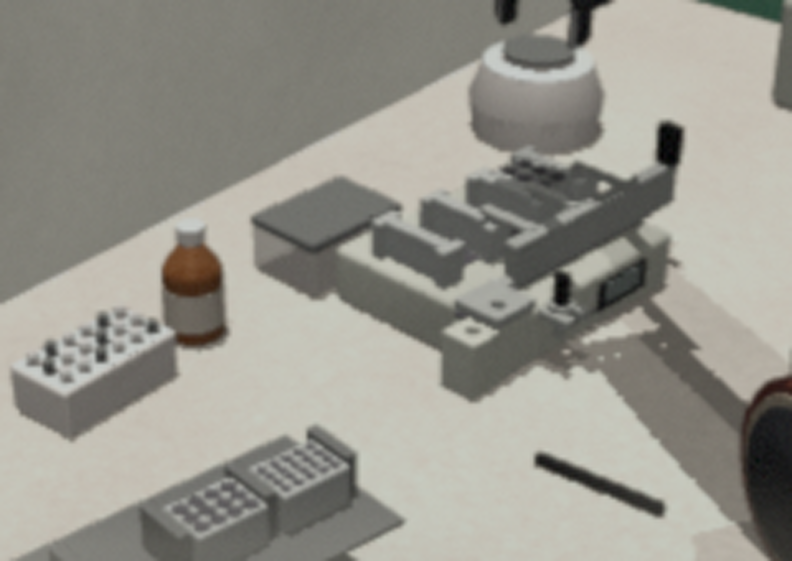

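View pics/w14.png

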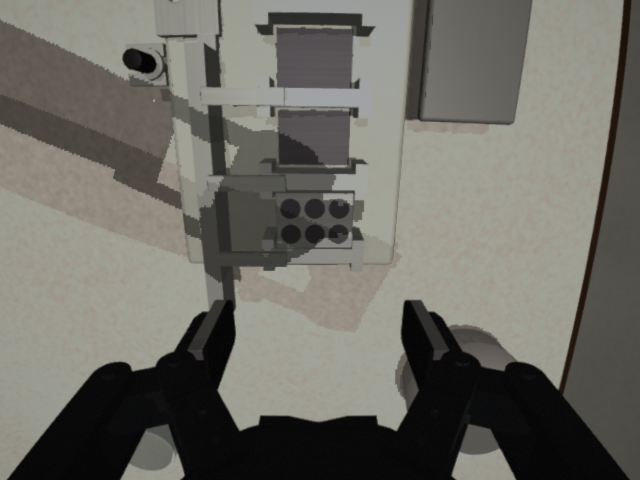

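>>> play_rows --motion '[[[-1, 5, -1.8, -0.5, 0, 0, 0], [-1, 10.5, -3.8, -1, 0, 0, 0], [-1, 16, -5.7, -1.5, 0, 0, 1], [-1, 21, -7.7, -2, 0, 0, 2], [-1, 27, -9.6, -2.5, 0, 0, 3], [-1, 32, -11.6, -3, 0, 0, 4], [-1, 37, -13.5, -3.5, 0, 0, 5], [-1, 42.7, -15.4, -4, 0.1, -0.3, 6.7], [-1, 42.7, -15.4, -4, 0.1, -0.3, 6.7], [-1, 42.7, -15.4, -4, 0.1, -0.3, 6.7], [-1, 42.7, -15.4, -4, 0.1, -0.3, 6.7], [-1, 42.7, -15.4, -4, 0.1, -0.3, 6.7]]]'

```text
t: 31.25
tool_pos: [0.5103, 0.1585, 0.2598]
tool_rot: [2.427, 1.995, -0.0]
contact_force: [-0.2, 0.4, 0.5]
opening: 0.0854
```

```bash
python3 - <<'E'
from h import *
d=img("wrist","w15"); 
import pickle; pickle.dump(d,open("w15.pkl","wb"))
o=ctrl.get_obs(); print(o["t"],o["tool_pos"],yaw(o),o["contact_force"],o["opening"])
c=d["color"][:,:,::-1]; cv2.imwrite("pics/w15a.png",cv2.resize(c[0:250,270:430],None,fx=5,fy=2.4,interpolation=cv2.INTER_CUBIC))
E
```

```text
31.3 [0.51031844 0.15868198 0.25998328] 78.8688674307198 [ 0.37114934 -0.1297324  -0.75549186] 0.08527436002330724
```

View pics/w15a.png

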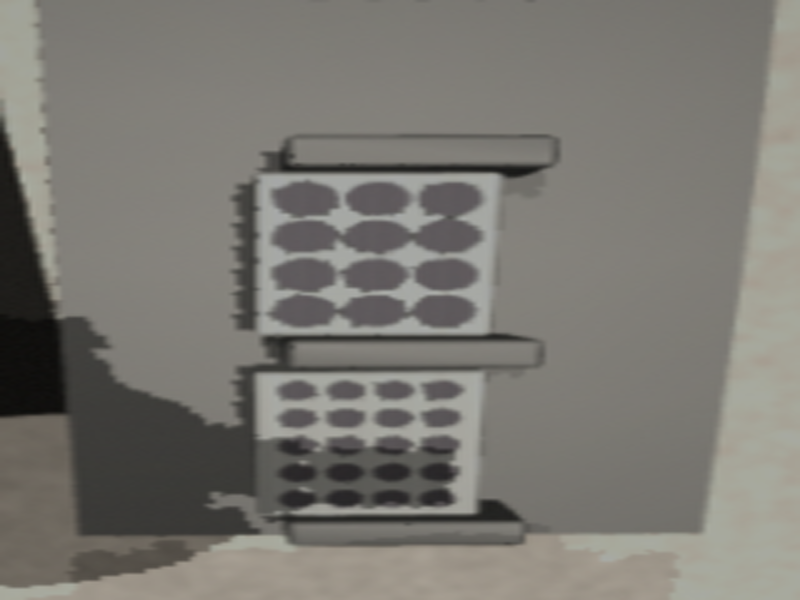

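```bash
python3 - <<'E'
from meas import *
import pickle
d=pickle.load(open("w15.pkl","rb"))
A=lambda L:[(270+x/5,y/2.4) for x,y in L]
c=quad(d,A([(258,174),(500,174),(491,334),(258,334)]),.04,"b")
quad(d,A([(255,373),(485,373),(480,514),(258,514)]),.04,"a")
goto([*c,0.0125],79.2)
E
```

```text
b [0.5556 0.2446] w [0.0466 0.0472] l [0.0628 0.0629] yaw [-10.9 -11. ] [-11.  -10.5]
a [0.5406 0.1672] w [0.0472 0.048 ] l [0.0625 0.0625] yaw [-11.  -11.1] [-10.4  -9.6]
shift cm [ 9.31  2.78 24.75] turn [ 0.01  0.01 -0.33] dist 26.6 tool [0.5103 0.1587 0.26  ] psi 78.87 t 31.3
```

>>> play_rows --motion '[[[-1, 4, 1.2, 4, 0, 0, -0.3], [-1, 8, 2.4, 8, 0, 0, -0.3], [-1, 9.3, 2.8, 13, 0, 0, -0.3], [-1, 9.3, 2.8, 18, 0, 0, -0.3], [-1, 9.3, 2.8, 22, 0, 0, -0.3], [-1, 9.3, 2.8, 24, 0, 0, -0.3], [-1, 9.3, 2.8, 24.75, 0, 0, -0.3], [-1, 9.3, 2.8, 24.75, 0, 0, -0.3], [-1, 9.3, 2.8, 24.75, 0, 0, -0.3], [0.1, 9.3, 2.8, 24.75, 0, 0, -0.3], [1, 9.3, 2.8, 24.75, 0, 0, -0.3], [1, 9.3, 2.8, 24.75, 0, 0, -0.3], [1, 9.3, 2.8, 24.75, 0, 0, -0.3], [1, 9.3, 2.8, 24.75, 0, 0, -0.3]]]' --newtons 60

```text
t: 33.05
tool_pos: [0.5564, 0.2448, 0.0134]
tool_rot: [2.421, 2.002, 0.002]
contact_force: [-0.8, -0.3, 4.8]
opening: 0.0469
```

```bash
python3 - <<'E'
from h import *
o=ctrl.get_obs(); print(o["t"],o["tool_pos"],yaw(o),o["contact_force"],o["opening"])
goto([0.427,0.267,.0135],-4.3)
E
```

```text
33.05 [0.55642824 0.24475634 0.01341611] 79.17126365781527 [-0.80603723 -0.28910289  4.84322248] 0.046935437559816474
shift cm [ -0.25 -13.13  -0.03] turn [ 4.000e-02 -8.000e-02  8.347e+01] dist 13.1 tool [0.5564 0.2448 0.0134] psi 79.17 t 33.05
```

>>> play_rows --motion '[[[1, 0, 0, -2, 0, 0, 0], [1, 0, 0, -5, 0, 0, 0], [1, 0, 0, -8, 0, 0, 0], [1, 0, -1.6, -9, 0, 0, 9], [1, 0, -3.2, -9, 0, 0, 18], [1, -0.1, -4.8, -9, 0, 0, 28], [1, -0.1, -6.4, -9, 0, 0, 37], [1, -0.2, -8, -9, 0, 0, 47], [1, -0.2, -9.6, -9, 0, 0, 56], [1, -0.2, -11.2, -9, 0, 0, 66], [1, -0.2, -13.1, -9, 0, 0, 75], [1, -0.2, -13.1, -7, 0, 0, 83.5], [1, -0.2, -13.1, -5, 0, 0, 83.5], [1, -0.2, -13.1, -3, 0, 0, 83.5], [1, -0.2, -13.1, -2, 0, 0, 83.5], [1, -0.2, -13.1, -1, 0, 0, 83.5], [1, -0.2, -13.1, -0.4, 0, 0, 83.5], [1, -0.2, -13.1, -0.1, 0, 0, 83.5], [1, -0.2, -13.1, 0.1, 0, 0, 83.5], [1, -0.2, -13.1, 0.1, 0, 0, 83.5]]]'

```text
t: 35.55
tool_pos: [0.4277, 0.2675, 0.0126]
tool_rot: [-3.139, 0.119, -0.003]
contact_force: [0.5, -0.1, -2.2]
opening: 0.0467
```

```bash
python3 - <<'E'
from h import *
o=ctrl.get_obs(); print(o["t"],o["tool_pos"],yaw(o),o["contact_force"],o["opening"])
E
```

```text
35.55 [0.42772173 0.26753493 0.01258667] -4.333633767489816 [ 0.48783467 -0.14835817 -2.23003461] 0.04673296004349716
```

Release, turn, and look.

>>> play_rows --motion '[[[1, 0, 0, 0.05, 0, 0, 0], [1, 0, 0, 0.07, 0, 0, 0], [0.1, 0, 0, 0.07, 0, 0, 0], [-0.5, 0, 0, 0.07, 0, 0, 0], [-1, 0, 0, 0.07, 0, 0, 0], [-1, 0, 0, -3, 0, 0, 0], [-1, 0, 0, -6, 0, 0, 0], [-1, 0, 0, -9, 0, 0, -9], [-1, 0, 0, -12, 0, 0, -18], [-1, 0, 0, -12, 0, 0, -28], [-1, 0, 0, -12, 0, 0, -38], [-1, 0, 0, -12, 0, 0, -48], [-1, 0, 0, -12, 0, 0, -58], [-1, 0, 0, -12, 0, 0, -68], [-1, 0, 0, -12, 0, 0, -78], [-1, 0, 0, -12, 0, 0, -88], [-1, 0, 0, -12, 0, 0, -90], [-1, 0, 0, -12, 0, 0, -90], [-1, 0, 0, -12, 0, 0, -90]]]'

```text
t: 37.92
tool_pos: [0.4275, 0.2675, 0.1326]
tool_rot: [2.305, 2.134, 0.003]
contact_force: [0.9, 0.6, 0.1]
opening: 0.0853
```

```bash
python3 - <<'E'
from h import *
d=img("wrist","w16"); 
o=ctrl.get_obs(); print(o["t"],o["tool_pos"],yaw(o),o["contact_force"],o["opening"])
goto([.4277,.2675,.0055],85.7)
print(proj(d,[[.4277,.2675,.039],o["tool_pos"]]))
E
```

```text
37.975 [0.42749626 0.2674596  0.13255519] 85.60899112393986 [ 0.59148967 -1.06163376 -1.33180381] 0.08536933405095873
shift cm [-0.000e+00 -1.000e-02  1.271e+01] turn [ 0.11 -0.04 -0.09] dist 12.7 tool [0.4275 0.2675 0.1326] psi 85.61 t 37.98
[[316.97802115 238.78341903]
 [316.47327344 306.01780749]]
```

View pics/w16.png

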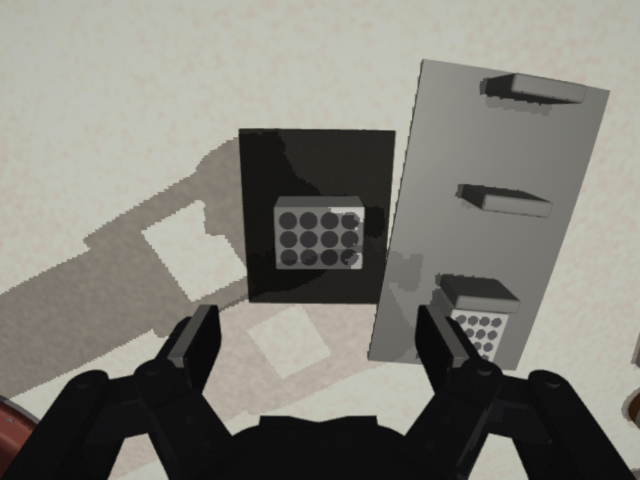

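Block b is centred at (319,238), as predicted. Descend and grip.

>>> play_rows --motion '[[[-1, 0, 0, 5, 0, 0, 0], [-1, 0, 0, 9, 0, 0, 0], [-1, 0, 0, 11.5, 0, 0, 0], [-1, 0, 0, 12.7, 0, 0, 0], [-1, 0, 0, 12.7, 0, 0, 0], [-1, 0, 0, 12.7, 0, 0, 0], [0, 0, 0, 12.7, 0, 0, 0], [1, 0, 0, 12.7, 0, 0, 0], [1, 0, 0, 12.7, 0, 0, 0], [1, 0, 0, 12.7, 0, 0, 0], [1, 0, 0, 12.7, 0, 0, 0]]]'

```text
t: 39.35
tool_pos: [0.4289, 0.2681, 0.0071]
tool_rot: [2.304, 2.134, 0.007]
contact_force: [-0.6, 0.2, 5.9]
opening: 0.0629
```

```bash
python3 - <<'E'
from h import *
o=ctrl.get_obs(); print(o["t"],o["tool_pos"],yaw(o),o["contact_force"],o["opening"])
goto([*wor(28.3,0.2),.17],85.7)
E
```

```text
39.35 [0.42893207 0.26809553 0.00710829] 85.60683051053277 [-0.55553156  0.20448535  5.87112683] 0.06291508275020545
shift cm [-46.38  24.58 -16.28] turn [ 0.24 -0.11 -0.09] dist 55.0 tool [0.4289 0.2681 0.0071] psi 85.61 t 39.35
```

>>> play_rows --motion '[[[1, 0, 0, -2, 0, 0, 0], [1, 0, 0, -6, 0, 0, 0], [1, 0, 0, -11, 0, 0, 0], [1, -5, 2.5, -15, 0, 0, 0], [1, -10, 5.3, -16.3, 0, 0, 0], [1, -15, 8, -16.3, 0, 0, 0], [1, -20, 10.6, -16.3, 0, 0, 0], [1, -25, 13.2, -16.3, 0, 0, 0], [1, -30, 16, -16.3, 0, 0, 0], [1, -35, 18.5, -16.3, 0, 0, 0], [1, -40, 21.2, -16.3, 0, 0, 0], [1, -44, 23.5, -16.3, 0, 0, 0], [1, -46.4, 24.6, -16.3, 0, 0, 0], [1, -46.4, 24.6, -16.3, 0, 0, 0], [1, -46.4, 24.6, -16.3, 0, 0, 0], [1, -46.4, 24.6, -16.3, 0, 0, 0]]]'

```text
t: 41.35
tool_pos: [0.6376, -0.2125, 0.1699]
tool_rot: [2.303, 2.135, 0.007]
contact_force: [-0.1, -0.0, -2.0]
opening: 0.063
```

```bash
python3 - <<'E'
from h import *
d=img("wrist","w17"); 
o=ctrl.get_obs(); print(o["t"],o["tool_pos"],yaw(o),o["contact_force"],o["opening"],loc(o["tool_pos"]))
goto([*wor(28.3,0.2),.105],85.7)
E
```

```text
41.4 [ 0.63772818 -0.21252859  0.17010849] 85.67452818946377 [-0.11048494 -0.1532269  -1.13409778] 0.06307452532665564 [[28.16818701  1.11569358]]
shift cm [-0.11 -0.01  6.51] turn [ 0.22 -0.13 -0.03] dist 6.5 tool [ 0.6377 -0.2125  0.1701] psi 85.67 t 41.4
```

View pics/w17.png

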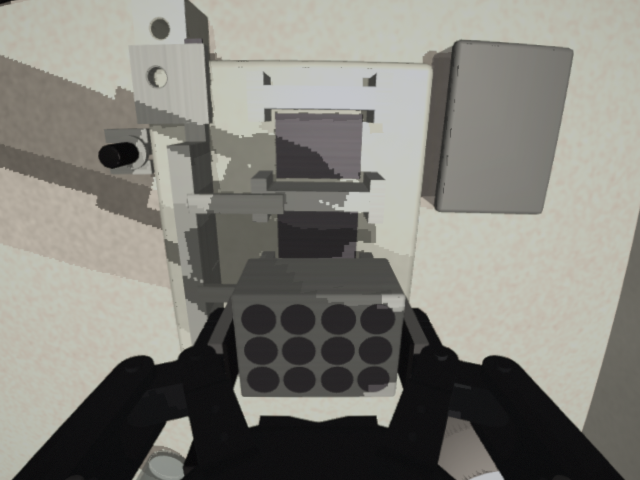

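>>> play_rows --motion '[[[1, -0.1, 0, 2, 0, 0, 0], [1, -0.1, 0, 4, 0, 0, 0], [1, -0.1, 0, 5.5, 0, 0, 0], [1, -0.1, 0, 6.5, 0, 0, 0], [1, -0.1, 0, 7, 0, 0, 0], [1, -0.1, 0, 7.4, 0, 0, 0], [1, -0.1, 0, 7.8, 0, 0, 0], [1, -0.1, 0, 8.2, 0, 0, 0], [1, -0.1, 0, 8.2, 0, 0, 0]]]'

```text
t: 42.52
tool_pos: [0.6377, -0.2133, 0.0877]
tool_rot: [2.303, 2.135, 0.006]
contact_force: [-0.7, 0.1, -2.5]
opening: 0.0631
```

```bash
python3 - <<'E'
from h import *
o=ctrl.get_obs(); print(o["t"],o["tool_pos"],yaw(o),o["contact_force"],o["wrist_torque"],o["opening"],loc(o["tool_pos"]))
E
```

```text
42.525 [ 0.63774307 -0.2133499   0.08774343] 85.6739200722218 [-0.70950934  0.09252026 -2.51712028] [0.01756425 0.00980196 0.06933406] 0.06312292585641643 [[28.24461438  0.29781446]]
```

>>> play_rows --motion '[[[1, 0, 0, 0.5, 0, 0, 0], [1, 0, 0, 1, 0, 0, 0], [1, 0, 0, 1.5, 0, 0, 0], [1, 0, 0, 2, 0, 0, 0], [1, 0, 0, 2.4, 0, 0, 0], [1, 0, 0, 2.65, 0, 0, 0], [1, 0, 0, 2.8, 0, 0, 0], [1, 0, 0, 2.87, 0, 0, 0], [1, 0, 0, 2.92, 0, 0, 0], [1, 0, 0, 2.92, 0, 0, 0]]]'

```text
t: 43.78
tool_pos: [0.6381, -0.2134, 0.0592]
tool_rot: [2.303, 2.135, 0.006]
contact_force: [-2.0, 0.9, 0.6]
opening: 0.0631
```

```bash
python3 - <<'E'
from h import *
o=ctrl.get_obs(); print(o["t"],o["tool_pos"],yaw(o),o["contact_force"],o["wrist_torque"],o["opening"],loc(o["tool_pos"]))
E
```

```text
43.775 [ 0.63805511 -0.21337798  0.05919815] 85.67570309360549 [-1.99402594  0.85998349  0.62225686] [ 0.10396112  0.18947936 -0.07056045] 0.06307529438260852 [[28.55788317  0.29321017]]
```

Weight is off: home. Release, lift.

>>> play_rows --motion '[[[-0.6, 0, 0, 0, 0, 0, 0], [-0.75, 0, 0, 0, 0, 0, 0], [-0.75, 0, 0, 0, 0, 0, 0], [-0.75, 0, 0, -2, 0, 0, 0], [-0.75, 0, 0, -5, 0, 0, 0], [-0.75, 0, 0, -9, 0, 0, 0], [-0.75, 0, 0, -13, 0, 0, 0], [-0.75, 0, 0, -16, 0, 0, 0], [-0.75, 0, 0, -16, 0, 0, 0]]]'

```text
t: 44.9
tool_pos: [0.6395, -0.2145, 0.2251]
tool_rot: [2.297, 2.13, 0.012]
contact_force: [-0.3, 0.0, -0.4]
opening: 0.0749
```

```bash
python3 - <<'E'
from h import *
d=img("wrist","w18");t=img("top","t18")
o=ctrl.get_obs(); print(o["t"],o["tool_pos"],yaw(o),o["contact_force"],o["opening"])
goto([0.50,0.11,0.26],79)
c=t["color"][:,:,::-1]; cv2.imwrite("pics/t18a.png",cv2.resize(c[140:340,180:480],None,fx=2.6,fy=2.6,interpolation=cv2.INTER_CUBIC))
E
```

```text
45.0 [ 0.63740254 -0.213649    0.21962535] 85.67733305498992 [ 0.04728899 -1.00330821 -0.47965926] 0.07499579997018695
shift cm [ 31.24 -16.12  -4.05] turn [ 0.24 -0.12  6.68] dist 35.4 tool [ 0.6374 -0.2136  0.2196] psi 85.68 t 45.0
```

View pics/w18.png

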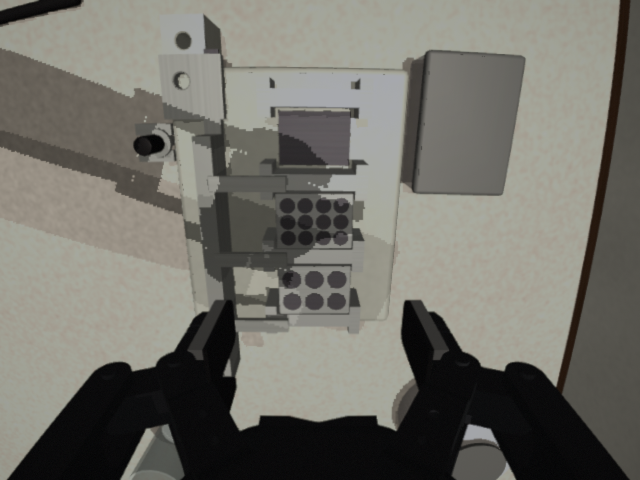

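View pics/t18a.png

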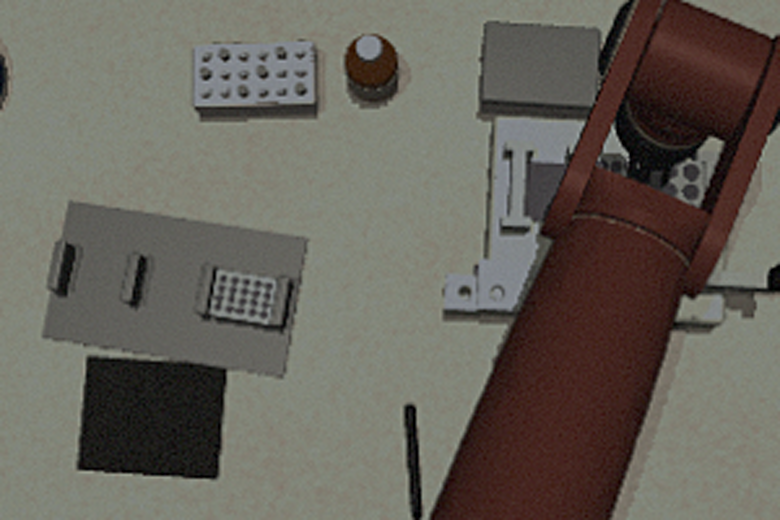

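Blocks c and b sit flush in nest0/nest1; block a is still in its bay. Go fetch a.

>>> play_rows --motion '[[[-1, 5, -2.6, -0.7, 0, 0, 1], [-1, 10, -5.2, -1.4, 0, 0, 2], [-1, 15, -7.8, -2.1, 0, 0, 3], [-1, 20, -10.4, -2.8, 0, 0, 4], [-1, 25, -13, -3.5, 0, 0, 5], [-1, 31.2, -16.1, -4, 0.2, -0.1, 6.7], [-1, 31.2, -16.1, -4, 0.2, -0.1, 6.7], [-1, 31.2, -16.1, -4, 0.2, -0.1, 6.7], [-1, 31.2, -16.1, -4, 0.2, -0.1, 6.7], [-1, 31.2, -16.1, -4, 0.2, -0.1, 6.7]]]'

```text
t: 46.25
tool_pos: [0.5006, 0.1083, 0.259]
tool_rot: [-2.426, -1.995, 0.0]
contact_force: [0.1, -0.0, 1.0]
opening: 0.0854
```

```bash
python3 - <<'E'
from h import *
d=img("wrist","w19"); 
import pickle; pickle.dump(d,open("w19.pkl","wb"))
o=ctrl.get_obs(); print(o["t"],o["tool_pos"],yaw(o),o["contact_force"],o["opening"])
c=d["color"][:,:,::-1]; cv2.imwrite("pics/w19a.png",cv2.resize(c[0:250,270:430],None,fx=5,fy=2.4,interpolation=cv2.INTER_CUBIC))
E
```

```text
46.3 [0.50052766 0.10845948 0.25913513] 78.86707522918377 [ 0.7254521   0.13424981 -0.6777341 ] 0.08552638496186993
```

View pics/w19a.png

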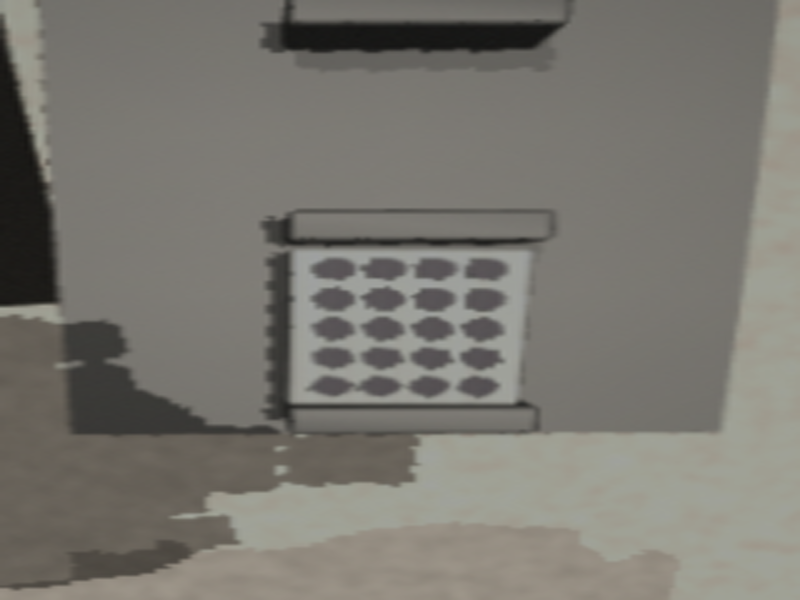

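```bash
python3 - <<'E'
from meas import *
import pickle
d=pickle.load(open("w19.pkl","rb"))
A=lambda L:[(270+x/5,y/2.4) for x,y in L]
c=quad(d,A([(291,247),(533,247),(520,403),(292,403)]),.04,"a")
goto([*c,0.0125],79.2)
E
```

```text
a [0.5473 0.1652] w [0.0475 0.0472] l [0.0637 0.0638] yaw [-10.9 -11. ] [-10.5 -10.8]
shift cm [ 6.47  3.49 24.67] turn [ 0.01 -0.01 -0.33] dist 25.7 tool [0.5005 0.1085 0.2591] psi 78.87 t 46.3
```

>>> play_rows --motion '[[[-1, 4, 2, 4, 0, 0, -0.3], [-1, 6.5, 3.5, 8, 0, 0, -0.3], [-1, 6.5, 3.5, 13, 0, 0, -0.3], [-1, 6.5, 3.5, 18, 0, 0, -0.3], [-1, 6.5, 3.5, 22, 0, 0, -0.3], [-1, 6.5, 3.5, 24, 0, 0, -0.3], [-1, 6.5, 3.5, 24.7, 0, 0, -0.3], [-1, 6.5, 3.5, 24.7, 0, 0, -0.3], [-1, 6.5, 3.5, 24.7, 0, 0, -0.3], [0.1, 6.5, 3.5, 24.7, 0, 0, -0.3], [1, 6.5, 3.5, 24.7, 0, 0, -0.3], [1, 6.5, 3.5, 24.7, 0, 0, -0.3], [1, 6.5, 3.5, 24.7, 0, 0, -0.3], [1, 6.5, 3.5, 24.7, 0, 0, -0.3]]]' --newtons 60

```text
t: 48.05
tool_pos: [0.5481, 0.1657, 0.0131]
tool_rot: [2.421, 2.002, 0.002]
contact_force: [-1.5, 0.6, 7.0]
opening: 0.0472
```

```bash
python3 - <<'E'
from h import *
o=ctrl.get_obs(); print(o["t"],o["tool_pos"],yaw(o),o["contact_force"],o["opening"])
goto([0.427,0.267,o["tool_pos"][2]-.001],-4.3)
E
```

```text
48.05 [0.54811135 0.1656911  0.01305561] 79.1717903979558 [-1.50938674  0.60978092  6.98506651] 0.04718213199948866
shift cm [  7.68 -13.8    0.09] turn [ 3.000e-02 -8.000e-02  8.347e+01] dist 15.8 tool [0.5481 0.1657 0.0131] psi 79.17 t 48.05
```

>>> play_rows --motion '[[[1, 0, 0, -2, 0, 0, 0], [1, 0, 0, -5, 0, 0, 0], [1, 0, 0, -8, 0, 0, 0], [1, 1, -1.7, -9, 0, 0, 9], [1, 2, -3.4, -9, 0, 0, 18], [1, 3, -5.1, -9, 0, 0, 28], [1, 4, -6.8, -9, 0, 0, 37], [1, 5, -8.5, -9, 0, 0, 47], [1, 6, -10.2, -9, 0, 0, 56], [1, 7, -12, -9, 0, 0, 66], [1, 7.7, -13.8, -9, 0, 0, 75], [1, 7.7, -13.8, -7, 0, 0, 83.5], [1, 7.7, -13.8, -5, 0, 0, 83.5], [1, 7.7, -13.8, -3, 0, 0, 83.5], [1, 7.7, -13.8, -2, 0, 0, 83.5], [1, 7.7, -13.8, -1, 0, 0, 83.5], [1, 7.7, -13.8, -0.4, 0, 0, 83.5], [1, 7.7, -13.8, -0.1, 0, 0, 83.5], [1, 7.7, -13.8, 0.1, 0, 0, 83.5], [1, 7.7, -13.8, 0.15, 0, 0, 83.5]]]'

```text
t: 50.55
tool_pos: [0.4274, 0.2674, 0.012]
tool_rot: [-3.139, 0.119, -0.003]
contact_force: [-1.0, -1.2, 1.7]
opening: 0.0467
```

```bash
python3 - <<'E'
from h import *
o=ctrl.get_obs(); print(o["t"],o["tool_pos"],yaw(o),o["contact_force"],o["opening"])
E
```

```text
50.55 [0.42741229 0.26738485 0.01204954] -4.3242498292912686 [-1.01348386 -1.18887298  1.65189798] 0.046681085017213964
```

>>> play_rows --motion '[[[1, 0, 0, 0.03, 0, 0, 0], [1, 0, 0, 0.05, 0, 0, 0], [0.1, 0, 0, 0.05, 0, 0, 0], [-0.5, 0, 0, 0.05, 0, 0, 0], [-1, 0, 0, 0.05, 0, 0, 0], [-1, 0, 0, -3, 0, 0, 0], [-1, 0, 0, -6, 0, 0, 0], [-1, 0, 0, -9, 0, 0, -9], [-1, 0, 0, -12, 0, 0, -18], [-1, 0, 0, -12, 0, 0, -28], [-1, 0, 0, -12, 0, 0, -38], [-1, 0, 0, -12, 0, 0, -48], [-1, 0, 0, -12, 0, 0, -58], [-1, 0, 0, -12, 0, 0, -68], [-1, 0, 0, -12, 0, 0, -78], [-1, 0, 0, -12, 0, 0, -88], [-1, 0, 0, -12, 0, 0, -90], [-1, 0, 0, -12, 0, 0, -90], [-1, 0, 0, -12, 0, 0, -90]]]'

```text
t: 52.92
tool_pos: [0.4272, 0.2673, 0.132]
tool_rot: [2.304, 2.134, 0.003]
contact_force: [-0.1, -0.1, 1.1]
opening: 0.0855
```

```bash
python3 - <<'E'
from h import *
d=img("wrist","w20"); 
o=ctrl.get_obs(); print(o["t"],o["tool_pos"],yaw(o),o["contact_force"],o["opening"])
goto([.4277,.2675,.0055],85.7)
print(proj(d,[[.4277,.2675,.039],o["tool_pos"]]))
E
```

```text
52.975 [0.42721757 0.26732654 0.13203834] 85.61427399231046 [0.2190575  0.24132206 0.15490077] 0.0857220222331423
shift cm [1.000e-02 2.000e-02 1.265e+01] turn [ 0.1  -0.04 -0.09] dist 12.7 tool [0.4272 0.2673 0.132 ] psi 85.61 t 52.98
[[317.36176641 238.80872118]
 [316.46165882 306.02019485]]
```

View pics/w20.png

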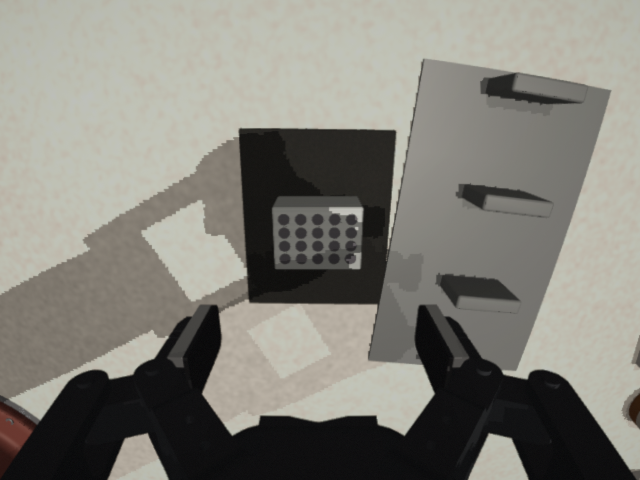

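Block a centred at (318,238), as expected. Grip by its ends.

>>> play_rows --motion '[[[-1, 0, 0, 5, 0, 0, 0], [-1, 0, 0, 9, 0, 0, 0], [-1, 0, 0, 11.5, 0, 0, 0], [-1, 0, 0, 12.65, 0, 0, 0], [-1, 0, 0, 12.65, 0, 0, 0], [-1, 0, 0, 12.65, 0, 0, 0], [0, 0, 0, 12.65, 0, 0, 0], [1, 0, 0, 12.65, 0, 0, 0], [1, 0, 0, 12.65, 0, 0, 0], [1, 0, 0, 12.65, 0, 0, 0], [1, 0, 0, 12.65, 0, 0, 0]]]'

```text
t: 54.35
tool_pos: [0.4287, 0.268, 0.0071]
tool_rot: [2.304, 2.134, 0.007]
contact_force: [-0.3, -0.9, 6.1]
opening: 0.0629
```

```bash
python3 - <<'E'
from h import *
o=ctrl.get_obs(); print(o["t"],o["tool_pos"],yaw(o),o["contact_force"],o["opening"])
goto([*wor(28.7,64.3),.17],85.7)
E
```

```text
54.35 [0.42866265 0.26798638 0.00709545] 85.61209095664735 [-0.33891311 -0.87612517  6.08344225] 0.06286031193724366
shift cm [-39.96  24.63 -16.27] turn [ 0.23 -0.11 -0.09] dist 49.7 tool [0.4287 0.268  0.0071] psi 85.61 t 54.35
```

>>> play_rows --motion '[[[1, 0, 0, -2, 0, 0, 0], [1, 0, 0, -6, 0, 0, 0], [1, 0, 0, -11, 0, 0, 0], [1, -4, 2.5, -15, 0, 0, 0], [1, -9, 5.5, -16.3, 0, 0, 0], [1, -14, 8.6, -16.3, 0, 0, 0], [1, -19, 11.7, -16.3, 0, 0, 0], [1, -24, 14.8, -16.3, 0, 0, 0], [1, -29, 17.9, -16.3, 0, 0, 0], [1, -34, 21, -16.3, 0, 0, 0], [1, -38, 23.5, -16.3, 0, 0, 0], [1, -40, 24.6, -16.3, 0, 0, 0], [1, -40, 24.6, -16.3, 0, 0, 0], [1, -40, 24.6, -16.3, 0, 0, 0], [1, -40, 24.6, -16.3, 0, 0, 0], [1, -40, 24.6, -16.3, 0, 0, 0]]]'

```text
t: 56.35
tool_pos: [0.6425, -0.1489, 0.1704]
tool_rot: [2.302, 2.135, 0.007]
contact_force: [0.2, 0.7, -2.4]
opening: 0.0631
```

```bash
python3 - <<'E'
from h import *
d=img("wrist","w21"); 
o=ctrl.get_obs(); print(o["t"],o["tool_pos"],yaw(o),o["contact_force"],o["opening"],loc(o["tool_pos"]))
goto([*wor(28.6,64.3),.105],85.7)
E
```

```text
56.4 [ 0.64251983 -0.14909616  0.17046644] 85.67139120960636 [ 0.03643245  0.2217854  -1.51080035] 0.06326157909125911 [[28.19026    64.72884151]]
shift cm [-0.06  0.01  6.55] turn [ 0.24 -0.11 -0.03] dist 6.5 tool [ 0.6425 -0.1491  0.1705] psi 85.67 t 56.4
```

View pics/w21.png

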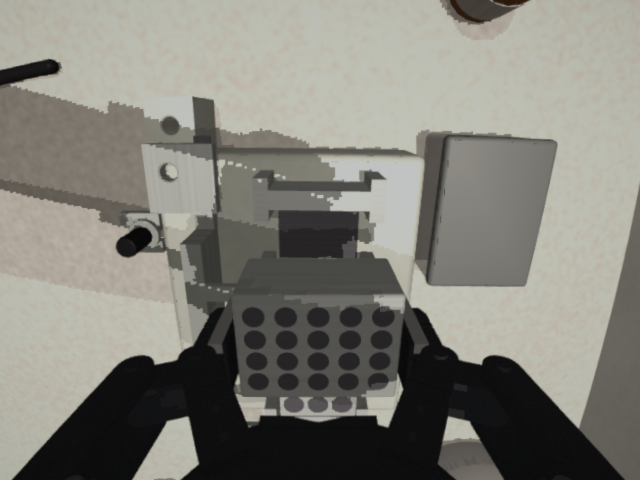

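>>> play_rows --motion '[[[1, -0.05, 0, 2, 0, 0, 0], [1, -0.05, 0, 4, 0, 0, 0], [1, -0.05, 0, 5.5, 0, 0, 0], [1, -0.05, 0, 6.5, 0, 0, 0], [1, -0.05, 0, 7, 0, 0, 0], [1, -0.05, 0, 7.4, 0, 0, 0], [1, -0.05, 0, 7.8, 0, 0, 0], [1, -0.05, 0, 8.2, 0, 0, 0], [1, -0.05, 0, 8.2, 0, 0, 0]]]'

```text
t: 57.52
tool_pos: [0.6426, -0.1494, 0.0882]
tool_rot: [2.303, 2.135, 0.006]
contact_force: [0.1, -0.3, -2.9]
opening: 0.0631
```

```bash
python3 - <<'E'
from h import *
o=ctrl.get_obs(); print(o["t"],o["tool_pos"],yaw(o),o["contact_force"],o["wrist_torque"],o["opening"],loc(o["tool_pos"]))
E
```

```text
57.525 [ 0.64264292 -0.14939212  0.08817922] 85.67070781810486 [ 0.08631396 -0.32704381 -2.85832803] [-0.02170745  0.03981366 -0.05324915] 0.06309103142868104 [[28.33519241 64.44294919]]
```

>>> play_rows --motion '[[[1, 0, 0, 0.5, 0, 0, 0], [1, 0, 0, 1, 0, 0, 0], [1, 0, 0, 1.5, 0, 0, 0], [1, 0, 0, 2, 0, 0, 0], [1, 0, 0, 2.4, 0, 0, 0], [1, 0, 0, 2.65, 0, 0, 0], [1, 0, 0, 2.8, 0, 0, 0], [1, 0, 0, 2.9, 0, 0, 0], [1, 0, 0, 2.96, 0, 0, 0], [1, 0, 0, 2.96, 0, 0, 0]]]'

```text
t: 58.78
tool_pos: [0.6429, -0.1493, 0.0592]
tool_rot: [2.303, 2.135, 0.006]
contact_force: [-1.9, 1.2, 1.2]
opening: 0.0627
```

```bash
python3 - <<'E'
from h import *
o=ctrl.get_obs(); print(o["t"],o["tool_pos"],yaw(o),o["contact_force"],o["wrist_torque"],o["opening"],loc(o["tool_pos"]))
E
```

```text
58.775 [ 0.64290055 -0.14934374  0.05916632] 85.67591414684912 [-1.87634004  1.17443728  1.21044302] [ 0.08006579  0.35546826 -0.01552192] 0.06274779239568279 [[28.58847266 64.51051156]]
```

Home. Release, lift, inspect.

>>> play_rows --motion '[[[-0.6, 0, 0, 0, 0, 0, 0], [-0.75, 0, 0, 0, 0, 0, 0], [-0.75, 0, 0, 0, 0, 0, 0], [-0.75, 0, 0, -2, 0, 0, 0], [-0.75, 0, 0, -5, 0, 0, 0], [-0.75, 0, 0, -9, 0, 0, 0], [-0.75, 0, 0, -13, 0, 0, 0], [-0.75, 0, 0, -16, 0, 0, 0], [-0.75, 0, 0, -16, 0, 0, 0]]]'

```text
t: 59.9
tool_pos: [0.6443, -0.1503, 0.2249]
tool_rot: [2.297, 2.13, 0.013]
contact_force: [0.6, -0.1, -0.4]
opening: 0.075
```

```bash
python3 - <<'E'
from h import *
d=img("wrist","w22");t=img("side","s22")
o=ctrl.get_obs(); print(o["t"],o["tool_pos"],yaw(o),o["contact_force"],o["opening"])
goto([*wor(-57,-158.5),.20],-4.3)
c=t["color"][:,:,::-1]; cv2.imwrite("pics/s22a.png",cv2.resize(c[150:300,280:460],None,fx=4.4,fy=4,interpolation=cv2.INTER_CUBIC))
E
```

```text
60.0 [ 0.64223151 -0.14962921  0.21961022] 85.67599991767132 [ 0.20781129  0.42303508 -0.67519682] 0.07463942580768616
shift cm [-22.27  -8.49   1.88] turn [ 0.13 -0.29 89.98] dist 23.9 tool [ 0.6422 -0.1496  0.2196] psi 85.68 t 60.0
```

View pics/w22.png

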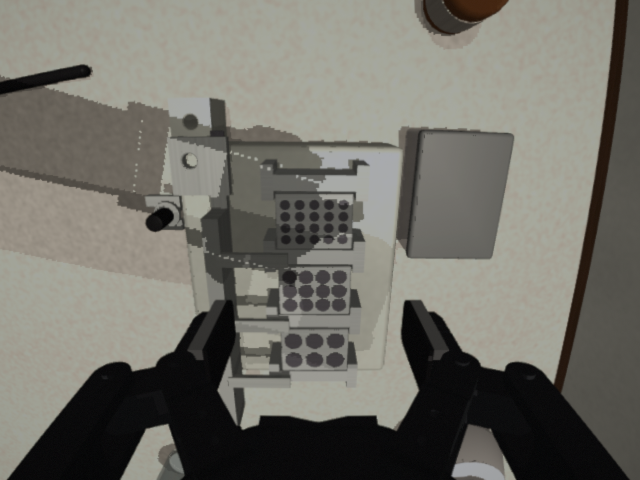

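View pics/s22a.png

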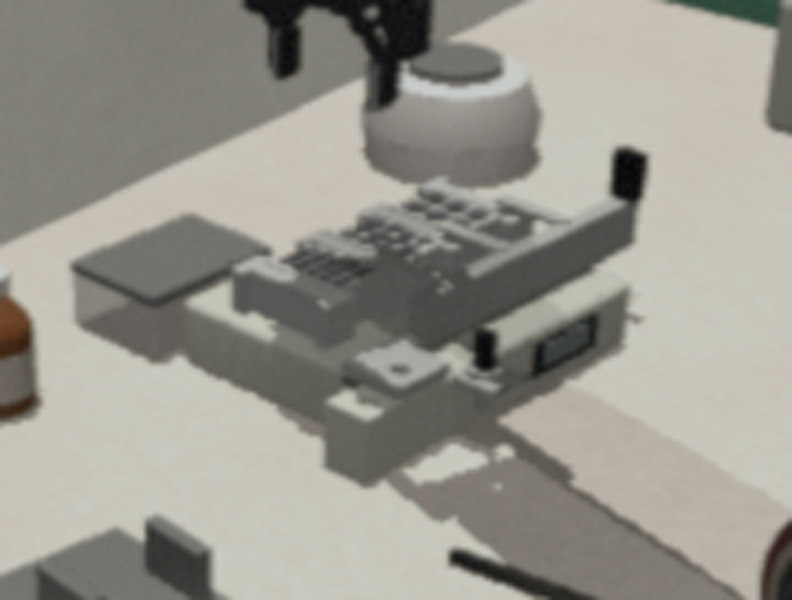

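>>> play_rows --motion '[[[-0.5, -2, -0.8, 0, 0, 0, 9], [0, -4.5, -1.7, 0, 0, 0, 18], [0, -7, -2.6, 0, 0, 0, 28], [0, -9.5, -3.5, 0, 0, 0, 38], [0, -12, -4.5, 0, 0, 0, 48], [0, -14.5, -5.5, 0, 0, 0, 58], [0, -17, -6.5, 0, 0, 0, 68], [0, -19.5, -7.5, 0, 0, 0, 78], [0, -22.3, -8.5, 1, 0, 0, 87], [0, -22.3, -8.5, 1.9, 0.1, -0.3, 90], [0, -22.3, -8.5, 1.9, 0.1, -0.3, 90], [0, -22.3, -8.5, 1.9, 0.1, -0.3, 90], [0, -22.3, -8.5, 1.9, 0.1, -0.3, 90]]]' --newtons 40

```text
t: 61.62
tool_pos: [0.541, -0.3652, 0.2]
tool_rot: [3.139, -0.117, 0.001]
contact_force: [0.5, -0.2, -0.1]
opening: 0.043
```

```bash
python3 - <<'E'
from h import *
d=img("wrist","w23")
o=ctrl.get_obs(); print(o["t"],o["tool_pos"],yaw(o),o["contact_force"],o["opening"],loc(o["tool_pos"]))
goto([*wor(-57,-158.5),.110],-4.3)
E
```

```text
61.675 [ 0.54104403 -0.36529787  0.20018598] -4.272404608183634 [ 0.02993743  0.32099009 -0.24001221] 0.042555985586576646 [[ -56.78936785 -158.47281516]]
shift cm [-0.03 -0.    9.02] turn [ 0.04 -0.03  0.03] dist 9.0 tool [ 0.541  -0.3653  0.2002] psi -4.27 t 61.67
```

View pics/w23.png

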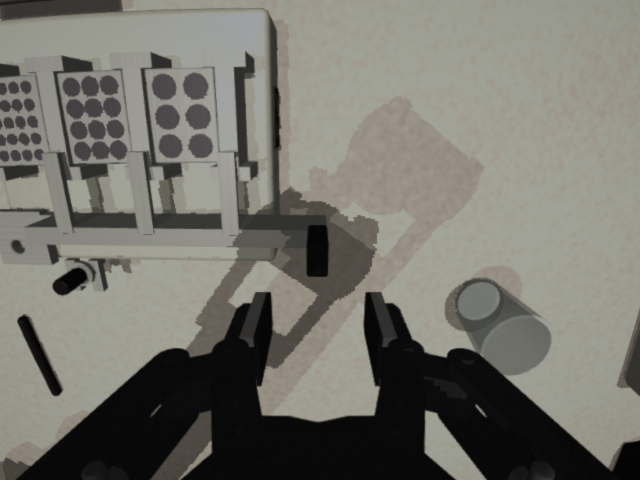

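Fin centred between the jaws at (317,250). Grip and slide it back 29 mm.

>>> play_rows --motion '[[[0, 0, 0, 4, 0, 0, 0], [0, 0, 0, 7, 0, 0, 0], [0, 0, 0, 9, 0, 0, 0], [0, 0, 0, 9, 0, 0, 0], [0, 0, 0, 9, 0, 0, 0], [1, 0, 0, 9, 0, 0, 0], [1, 0, 0, 9, 0, 0, 0], [1, 0, 0, 9, 0, 0, 0], [1, 0, 0, 9, 0, 0, 0], [1, 0, -0.4, 9, 0, 0, 0], [1, 0, -0.8, 9, 0, 0, 0], [1, 0, -1.2, 9, 0, 0, 0], [1, 0, -1.6, 9, 0, 0, 0], [1, 0, -2, 9, 0, 0, 0], [1, 0, -2.4, 9, 0, 0, 0], [1, 0, -2.8, 9, 0, 0, 0], [1, 0, -2.8, 9, 0, 0, 0]]]'

```text
t: 63.8
tool_pos: [0.5443, -0.3381, 0.1121]
tool_rot: [3.137, -0.118, 0.006]
contact_force: [-0.3, -0.5, 5.4]
opening: 0.0132
```

```bash
python3 - <<'E'
from h import *
o=ctrl.get_obs(); print(o["t"],o["tool_pos"],yaw(o),o["contact_force"],o["opening"],loc(o["tool_pos"]))
E
```

```text
63.8 [ 0.54433461 -0.33811654  0.11206291] -4.296099681361851 [-0.25386854 -0.45767161  5.43211997] 0.013207057335152535 [[ -55.546076   -131.12127072]]
```

>>> play_rows --motion '[[[1, 0, -0.1, 0, 0, 0, 0], [1, 0, -0.2, 0, 0, 0, 0], [1, 0, -0.3, 0, 0, 0, 0], [1, 0, -0.4, 0, 0, 0, 0], [1, 0, -0.5, 0, 0, 0, 0], [1, 0, -0.5, 0, 0, 0, 0], [1, 0, -0.5, 0, 0, 0, 0]]]'

```text
t: 64.68
tool_pos: [0.5448, -0.333, 0.1121]
tool_rot: [3.137, -0.118, 0.006]
contact_force: [0.4, -1.7, 2.5]
opening: 0.0133
```

```bash
python3 - <<'E'
from h import *
o=ctrl.get_obs(); print(o["t"],o["tool_pos"],yaw(o),o["contact_force"],o["opening"],loc(o["tool_pos"]))
E
```

```text
64.675 [ 0.54476945 -0.33302178  0.11205817] -4.294216580454806 [ 0.38689713 -1.65884936  2.54562909] 0.013282837685513976 [[ -55.49445092 -126.00824502]]
```

>>> play_rows --motion '[[[1, 0, -0.1, 0, 0, 0, 0], [1, 0, -0.2, 0, 0, 0, 0], [1, 0, -0.3, 0, 0, 0, 0], [1, 0, -0.3, 0, 0, 0, 0], [1, 0, -0.3, 0, 0, 0, 0]]]'

```text
t: 65.3
tool_pos: [0.5448, -0.333, 0.1122]
tool_rot: [3.131, -0.118, 0.007]
contact_force: [1.0, -11.8, -1.5]
opening: 0.013
```

```bash
python3 - <<'E'
from h import *
o=ctrl.get_obs(); print(o["t"],o["tool_pos"],yaw(o),o["contact_force"],o["opening"],loc(o["tool_pos"]))
E
```

```text
65.3 [ 0.54478931 -0.33297247  0.11215026] -4.327807688655747 [  1.04465045 -11.77250067  -1.47495481] 0.013036011733203052 [[ -55.47834284 -125.95758799]]
```

>>> play_rows --motion '[[[1, 0, 0, 0, 0, 0, 0], [0.3, 0, 0, 0, 0, 0, 0], [0, 0, 0, 0, 0, 0, 0], [0, 0, 0, 0, 0, 0, 0], [0, 0, 0, -3, 0, 0, 0], [0, 0, 0, -8, 0, 0, 0], [0, -2, -3, -13, 0, 0, 0], [0, -5, -7, -17, 0, 0, 0], [0, -5, -10, -17, 0, 0, 0], [0, -5, -10, -17, 0, 0, 0]]]'

```text
t: 66.55
tool_pos: [0.5019, -0.2265, 0.2821]
tool_rot: [3.13, -0.114, 0.01]
contact_force: [0.5, 0.3, -0.1]
opening: 0.0429
```

```bash
python3 - <<'E'
from h import *
d=img("wrist","w24"); s=img("side","s24"); t=img("top","t24")
o=ctrl.get_obs(); print(o["t"],o["tool_pos"],yaw(o),o["contact_force"])
c=s["color"][:,:,::-1]; cv2.imwrite("pics/s24a.png",cv2.resize(c[150:300,280:460],None,fx=4.4,fy=4,interpolation=cv2.INTER_CUBIC))
E
```

```text
66.7 [ 0.50152211 -0.22836694  0.28017548] -4.333338996060296 [-0.82736598 -0.5186037   0.03627704]
```

View pics/w24.png

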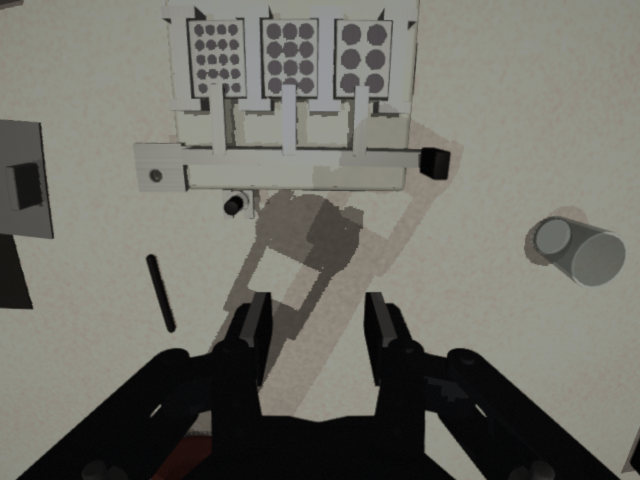

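View pics/s24a.png

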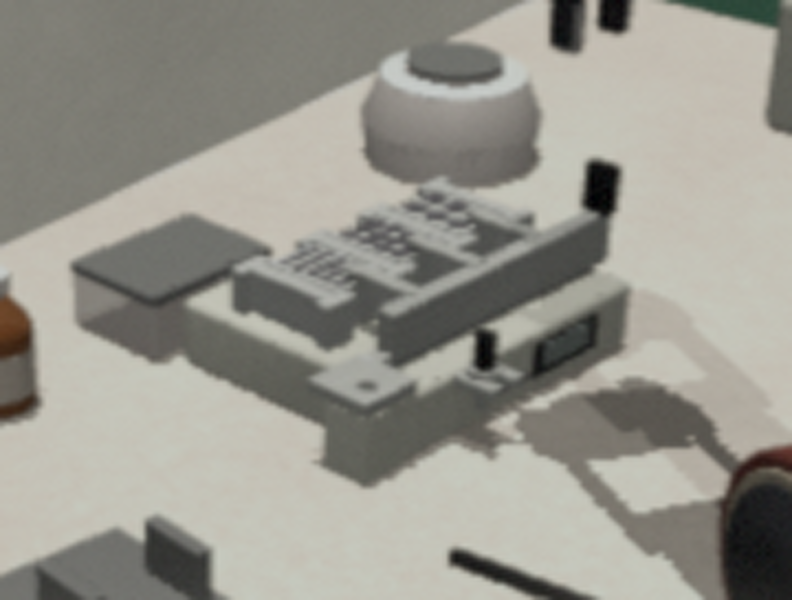

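View pics/t24.png

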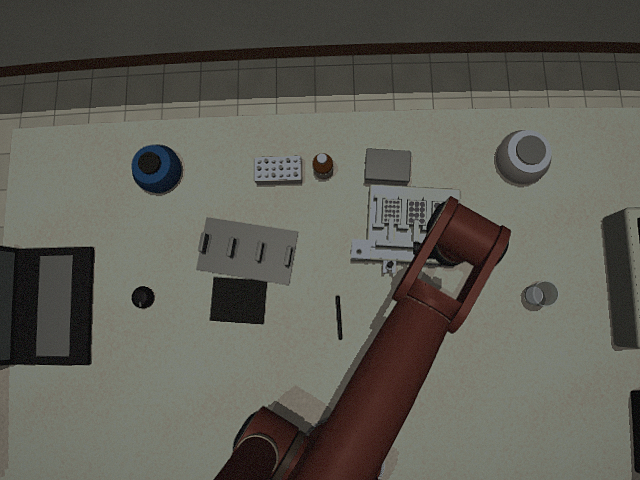

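Everything is in place: the keeper fingers lie over all three blocks, the pin hangs upright, and the bystanders are where they started. I'm handing in.

```bash
python3 - <<'E'
from station import ctrl
print(ctrl.finish_job())
E
```

```text
the job is handed in; nothing more can be done
None
```

The block shaker is ready, and I handed the job in at about 67 s of the 210 s allowed. No verdict was reported.

- **Pin:** I drew the lock pin and hung it upright in the side notch. It was still there in the last pictures.
- **Keeper:** I slid it open to its stop, about 32 mm. After loading I pushed it shut until it stopped moving, with about 12 N against the stop. In the last pictures its fingers lie over all three block ends.
- **Blocks:** All three were there. Each was set down on the pad, retaken by its ends and lowered into its own nest: c in nest0, b in nest1, a in nest2. For b and a the arm stopped carrying their weight at floor height before I released them. Block c I lowered the last millimetre and released without a force reading, but it looked flush with the walls in the pictures afterwards.
- **Knock:** Block a had shifted about 7 mm in its bay between two looks, so I measured it again before picking it up.
- **Other checks:** The bystanders look unmoved in the final top view. The forces I read between moves stayed below about 12 N. My reading of the notch along the shaker came out about 2 mm from the stated position, so I lined the pin up with the prongs by eye. No check failed.

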